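# Fetch the tape roll from behind the ink stock

## Robot

A 6-joint arm with a two-finger parallel gripper is mounted at the origin on the work surface. World frame = base frame: x ahead of the robot, y to its left, z up, the work surface at z = 0. Lengths are in m, angles in rad, forces in N, time in s.
With the tool pointing down it reaches from about 0.375 to 0.975 m from the base axis. Payload 3.8 kg.
Tool frame: the origin (TCP) lies midway between the tips of the shut fingers; the grasp point (between the pads) lies 19 mm behind it; z points along the fingers, y is the line along which they close (so a half turn about z gives the same grasp; the last joint's range is limited). The gripper opens to 85 mm and grips with 20 to 120 N. Pads are 22 mm wide; open, the fingers measure 114 mm over their backs; the gripper's body (76 mm by 85 mm) begins 54 mm behind the grasp point. The pads swing forward as they close: fully open they stand 13 mm farther back than shut.
Start: joints at [-1.247, 0.264, 1.604, -0, 1.274, -0.037], TCP at [0.238, -0.632, 0.211] pointing down, gripper open.
Joint ranges: [-2.63, 2.63], [-0.94, 2.18], [0.31, 2.57], [-1.31, 4.45], [0, 2.66], [-2.55, 2.55]. Speed limits (rad/s): [2.57, 2.57, 3.14, 3.14, 3.14, 3.14].

## Interface

Orientations are given as a rotation vector (axis times angle).
In Python, from bench import read_state, snapshot, finish_job, regions_of gives the robot as it stands.
- The arm moves only by the shell command python3 -m pendant 'ROWS'. ROWS is JSON, a list of rows, each an object of numbers: "x", "y", "z": the shift along the tool's x, y, z in mm; "ax", "ay", "az": the turn, a rotation vector about the tool's x, y, z in degrees; "claw": the closure, from 0 (fully open) to 1 (shut). In form: [{"x": .., "y": .., "z": .., "ax": .., "ay": .., "az": .., "claw": ..}, ...]. A call has exactly 8 rows; each row shifts and turns the commanded pose from where the row before left it, along the tool's axes as they then stand; what a row does not reach is not made up. A row lasts 1/8 s, in which the tool goes at most 62.5 mm and 10.7 degrees, less where a joint would pass 70% of its speed; a pose out of reach is approached as far as the arm can. A call with a gripper value outside its range is refused whole. The fingers move at their own pace and stop on an object; the grip force is fixed at half the most. Time passes only in rows, so rows that do not move let the fingers close, or fill a call up. It gives the time, the measured TCP pose, the force, the opening and the grip force at its end, in the units of the state.
- read_state(): the state, without advancing time (a new reading comes with each control period).
- snapshot(name): name is "side" or "top" or "wrist"; returns a dict with "color" (384x512x3 uint8, red, green, blue), "fx", "fy", "cx", "cy" (pixels), "R" (3x3) and "t" (3): a world point X has camera coordinates R X + t; the wrist camera has in their place "T_tool_cam" (4x4, takes a point from camera to tool coordinates, whose origin is the TCP and whose axes are the flange's). Camera axes: x right, y down, z forward; pixel columns grow to the right and rows downward; lengths in m; the calibration is good to about 2 mm. The wrist camera is an equidistant fisheye: a pixel r from the principal point sees the ray r / f radians off the axis. A picture is of the moment at which its call begins: read the wrist's pose just before it. There is no depth.
- finish_job(): hands the job in; it is judged then, once.
Trained networks look in a picture, given as the dict that the camera call returned (one of the last four; its "shot" number tells which), for a name from the list of things; names that differ only in an ending like _2 or _b are one class to them, and where a whole thing is asked for, a point or a joint stands for the part that bears it (a point fixed in the world has none). Each returns a list of dicts, best first, with "p" (0 to 1); they miss things now and then, are a little off and sometimes report something else, mostly with a low value. They report only what shows in the picture. A call takes as long as a camera call. They do not tell look-alikes from the thing itself.
- regions_of(label, picture): "region" (384x512 bool, what is visible of it) and "centre" ([column, row] in pixels, amid what is visible of it).
The state is a dict: "clock": time; "qpos": joint angles; "joint_vel": joint speeds; "effort": joint torques, N m; "tcp_pos": TCP position; "orientation": TCP orientation; "wrist_force": force on the tool from outside, world axes, zero at the start; "wrist_torque": the same for the moment, N m; "grip_width": finger opening in m; "grip_force": force on a finger pad.
Only numpy, scipy, OpenCV 4.12 (cv2) and the standard library are available. Lean on these libraries where they do the work, as an engineer would, in place of code of your own. Each camera call takes 0.05 s, during which the arm holds its last target. There are 200 camera calls.

## Task

The tape roll lies in the plywood tray, hemmed in by the metal can, the bottle and the cardboard carton. First clear those three out of the way and stand them upright on the cork mat, then fetch the tape roll and lower it over the pin of the tape holder so that it lies flat on the base, and only then put the can, the bottle and the carton back upright, each exactly where it stood before. Do not knock any of the three over, and leave the spatula, the red paint tin and the heat gun alone.

Things in the scene. Friction and masses are not known exactly. Their poses are not given: they have to be found in the camera images.
- can: Plain steel can with a paper band, upright round cylinder, 62 mm in diameter (rims 63.6 mm), 105 mm high, about 0.4 kg. Origin: centre of its underside, z up. Starts on one of the tray's three pads.
- bottle: White plastic bottle, upright: round body 56 mm in diameter up to 78 mm, sloping shoulder, then a cylindrical screw cap 32 mm in diameter from 90 mm to the top at 118 mm, good to grip. About 0.22 kg. Origin: centre of its underside, z up. Starts on one of the tray's three pads.
- carton: Brown cardboard carton with a strip of paper tape across its top, upright, square 54 x 54 mm, 110 mm high, about 0.25 kg. Origin: centre of its underside; x and y along its sides, z up. Starts on one of the tray's three pads.
- roll: Roll of cream paper tape lying flat: ring 62 mm outside, hole 32 mm, 25 mm high, about 0.07 kg. Origin: centre of its underside, z up. Starts in the tray between the three pads, about 73 mm from each pad's centre.
- rack: Fixed low plywood tray: floor 200 (x) x 250 (y) x 6 mm, walls 8 mm thick and 35 mm high along both sides (outside y = +-125 mm) and the far edge (beyond x = 100 mm), open at -x. Origin: centre of the floor's underside. Three flat dark 72 mm pads on the floor, centres (x, y) = (-55, 0), (18, 73), (18, -73) mm, one thing on each, which one differs every time; the roll lies near (18, 0).
- mat: Fixed flat cork mat, 270 mm (x) by 140 mm (y), 3 mm thick: the side area. Origin: centre of its underside; x along its length. To the left or the right of the tray.
- holder: Fixed tape holder, on the other side of the tray from the mat: round dark steel base 90 mm in diameter and 10 mm high, with an upright steel pin 14 mm in diameter in the middle whose tapered top is 46 mm above the table. Origin: centre of the underside, z up along the pin.
- knife: Bystander: spatula about 200 mm long lying on the table between the robot and the tray. Origin: underside, near its middle.
- tin: Bystander: red paint tin, 84 mm in diameter, 96 mm high, on the table beyond the tray. Origin: centre of its underside.
- heatgun: Bystander: grey cordless heat gun lying on its side on the table beyond the tray, about 170 x 200 mm, 65 mm high. Origin: under the middle of its barrel.
Things that resemble listed ones, but are neither listed nor needed, are in the scene too. What is shaped like the holder but blue is not meant.

How it is judged:
On the way, in this order (a step that is already met when the one before it is completed fails the run):
1. the can, the bottle and the carton all stand upright on the cork mat, let go (x of can in the frame of mat between -0.13 and 0.13 m and y of can in the frame of mat between -0.065 and 0.065 m and height (world z) of each of can, bottle, carton below 0.009 m and angle between each of can, bottle, carton's own z axis and vertical below 0.1 rad and contact force between each of can, bottle, carton and the fingers below 0.5 N and linear speed of each of can, bottle, carton below 0.03 m/s and x of bottle in the frame of mat between -0.13 and 0.13 m and y of bottle in the frame of mat between -0.065 and 0.065 m and x of carton in the frame of mat between -0.13 and 0.13 m and y of carton in the frame of mat between -0.065 and 0.065 m), for 0.2 s.
2. the tape roll lies flat on the holder's base with the pin through its hole, let go (all of step 1 and horizontal distance between roll and holder below 0.012 m and height (world z) of roll below 0.016 m and angle between roll's own z axis and vertical below 0.12 rad and contact force between roll and the fingers below 0.5 N and linear speed of roll below 0.03 m/s), for 0.2 s.
At the end, for the whole second after the job is handed in: The tape roll lies flat on the holder's base round its pin (within 12 mm of the axis), and the can, the bottle and the carton each stand upright, at rest, within 15 mm of where they stood at the start (horizontal distance between roll and holder below 0.012 m and height (world z) of roll below 0.016 m and angle between roll's own z axis and vertical below 0.12 rad and contact force between roll and the fingers below 0.5 N and linear speed of roll below 0.03 m/s and distance of each of can, bottle, carton from where it was at the start of the episode below 0.015 m and angle between each of can, bottle, carton's own z axis and vertical below 0.1 rad and linear speed of each of can, bottle, carton below 0.02 m/s); the robot touches nothing.
It fails at once if the can, the bottle or the carton is knocked over (tilted more than 0.6 rad) (angle between any of can, bottle, carton's own z axis and vertical above 0.6 rad).
It fails at once if the spatula is moved by more than 25 mm (distance of knife from where it was at the start of the episode above 0.025 m).
It fails at once if the red paint tin is moved by more than 25 mm (distance of tin from where it was at the start of the episode above 0.025 m).
It fails at once if the heat gun is moved by more than 25 mm (distance of heatgun from where it was at the start of the episode above 0.025 m).
It also fails if it takes over 144 s, if anything falls off the work surface, if the arm or the gripper's body presses on something with over 40 N, if the wrist force passes 120 N, or if a joint passes its speed limit or range.

## Working session

There is one attempt and no reset: what is moved stays moved. The work goes in short steps, Python scripts to look and compute and a shell command to move; the robot and the scene stay as the last step left them, time stands still between calls to the robot, and variables do not carry over. Pictures are saved under pics/ and viewed, at most 14 in all, crops included, and the job is handed in when it is done.

```bash
mkdir -p pics; ls
python3 - <<'E'
from bench import *
import cv2,numpy as np
s=read_state();print(s['clock'],s['tcp_pos'],s['orientation'],s['grip_width'])
for n in['top','side']:
    p=snapshot(n);cv2.imwrite(f'pics/{n}0.png',cv2.cvtColor(p['color'],cv2.COLOR_RGB2BGR))
    print(n,p['fx'],p['cx'],p['cy'],np.round(p['R'],3).tolist(),np.round(p['t'],3).tolist())
    for l in['can','bottle','carton','roll','rack','mat','holder','knife','tin','heatgun']:
        for r in regions_of(l,p):print(l,round(r['p'],2),np.round(r['centre'],1),r['region'].sum())
E
```

```text
pics
0.0 [ 0.23804484 -0.63079171  0.20953575] [-3.08840601e+00 -5.63233702e-01  4.89867722e-04] 0.08531507696851413
top 491.72193326677115 257.27704874977843 188.15827744733042 [[0.008, -1.0, -0.008], [-0.995, -0.008, -0.102], [0.102, 0.009, -0.995]] [-0.012, 0.576, 1.164]
can 0.98 [267.7 174.7] 698
can 0.52 [232.  197.3] 689
bottle 0.74 [210.5 159. ] 589
carton 0.55 [235.3 198.1] 617
carton 0.25 [210.1 161.3] 528
roll 0.7 [231.5 194.2] 704
roll 0.61 [243.7 172.4] 479
rack 0.73 [239.8 177.9] 7287
rack 0.5 [234.5 166. ] 392
mat 0.98 [119.8 219.9] 6166
holder 0.94 [405.9 265.2] 1115
holder 0.9 [333.9 196.2] 1045
holder 0.69 [390.6 211.6] 1045
knife 0.74 [246.2 286.1] 1449
knife 0.45 [388.4 209.9] 1077
tin 0.87 [358.1 119.1] 1440
heatgun 0.63 [140.8 110.6] 2704
side 418.0243293775419 256.01440214789807 193.60310379765318 [[-0.921, -0.39, -0.0], [-0.303, 0.715, -0.63], [0.246, -0.58, -0.777]] [0.504, 0.203, 1.112]
can 0.81 [240.9 173.2] 567
bottle 0.95 [212.  210.3] 588
carton 0.74 [248.7 202.1] 914
roll 0.56 [227.6 203.2] 251
roll 0.32 [228.7 125.8] 913
rack 0.65 [228.9 216.3] 3483
mat 0.81 [218.3 308.2] 5906
holder 0.79 [273.1 156.8] 456
holder 0.58 [299.6 136.2] 412
knife 0.82 [325. 233.] 939
knife 0.37 [227.9 201.8] 228
tin 0.72 [229.3 122.9] 884
heatgun 0.59 [131.9 258.6] 2442
```

Run:
```python
import cv2
a=cv2.imread('pics/top0.png')
cv2.imwrite('pics/top0c.png',cv2.resize(a[80:320,50:450],None,fx=2,fy=2,interpolation=cv2.INTER_CUBIC))
```

```text
(no output)
```

View pics/top0c.png

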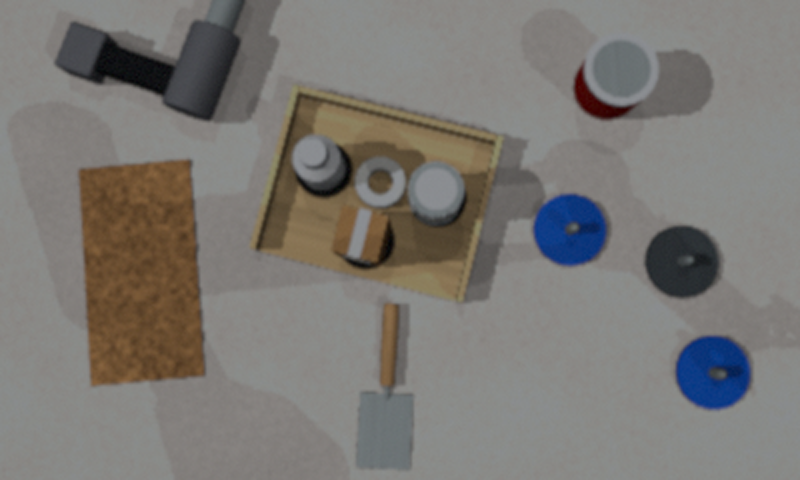

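View pics/side0.png

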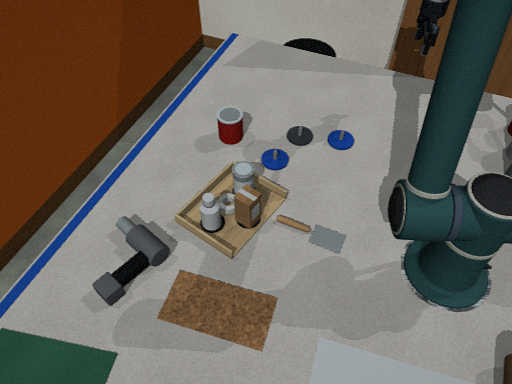

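The top view crop shows the bottle at (316,150), roll at (381,183), can at (437,190) and carton at (360,235). The mat is at the left, the tin at (620,70) and the heat gun at (190,65).
Three things are holder-shaped: blue at (570,229), dark at (682,261) and blue at (713,371). In full-image pixels these are (334,196), (391,211) and (406,265). Only the dark one at (391,211) fits, because the blue ones are ruled out.

```bash
cat > h.py <<'E'
from bench import *
import cv2,numpy as np
from scipy.spatial.transform import Rotation as Ro
from scipy.optimize import least_squares
def bp(p,uv,z):
    d=np.array([(uv[0]-p['cx'])/p['fx'],(uv[1]-p['cy'])/p['fy'],1]);R=np.array(p['R']);t=np.array(p['t'])
    c=-R.T@t;d=R.T@d;return (c+d*(z-c[2])/d[2])[:2]
def proj(p,X):
    c=np.atleast_2d(X)@np.array(p['R']).T+p['t'];return np.c_[p['fx']*c[:,0]/c[:,2]+p['cx'],p['fy']*c[:,1]/c[:,2]+p['cy']]
def save(p,n,box=None,f=1):
    a=cv2.cvtColor(p['color'],cv2.COLOR_RGB2BGR)
    if box:a=a[box[1]:box[3],box[0]:box[2]]
    cv2.imwrite(f'pics/{n}.png',cv2.resize(a,None,fx=f,fy=f,interpolation=cv2.INTER_CUBIC))
E
python3 - <<'E'
from h import *
p=snapshot('top')
c=lambda u,v:(50+u/2-.25,80+v/2-.25)
# rack from 4 top corners of outer walls
px=np.array([c(297,88),c(502,137),c(256,249),c(463,300)])
loc=np.array([[.108,.125,.035],[.108,-.125,.035],[-.1,.125,.035],[-.1,-.125,.035]])
def W(q,l):
    l=np.asarray(l,float);a=np.cos(q[2]);s=np.sin(q[2]);return np.c_[q[0]+a*l[:,0]-s*l[:,1],q[1]+s*l[:,0]+a*l[:,1],l[:,2]]
f=least_squares(lambda q:(proj(p,W(q,loc))-px).ravel(),[.6,0,0]);q=f.x
print('rack',q,np.round(f.fun,1))
print('pads',W(q,[[-.055,0,0],[.018,.073,0],[.018,-.073,0],[.018,0,0]]).round(4).tolist())
print('can top',bp(p,c(437,186),.111),'bottle',bp(p,c(315,151),.124),'roll',bp(p,c(381,183),.031))
for n,uv in dict(dark=c(682,261)).items():print(n,bp(p,uv,.01))
print('pin',bp(p,c(688,261),.046))
for l in['mat','tin','heatgun','knife']:
    r=regions_of(l,p)[0];cs=cv2.findContours(r['region'].astype('uint8'),0,1)[0];k=max(cs,key=cv2.contourArea)
    b=cv2.boxPoints(cv2.minAreaRect(k));print(l,[bp(p,x,.003).round(3).tolist() for x in b])
save(p,'car',(200,150,290,240),6)
save(p,'hold',(310,170,430,290),5)
E
```

```text
rack [ 0.60048851  0.0365827  -0.2304643 ] [ 1.9 -0.5 -1.2 -1.3  1.   1.3 -1.6  0.5]
pads [[0.5469, 0.0491, 0.0], [0.6347, 0.1035, 0.0], [0.6013, -0.0386, 0.0], [0.618, 0.0325, 0.0]]
can top [ 0.60292517 -0.03310666] bottle [0.63989478 0.10459264] roll [0.61682083 0.03399306]
dark [ 0.52602657 -0.33503965]
pin [ 0.52395879 -0.33271795]
mat [[0.639, 0.415], [0.649, 0.273], [0.376, 0.248], [0.367, 0.387]]
tin [[0.748, -0.185], [0.831, -0.266], [0.765, -0.331], [0.683, -0.25]]
heatgun [[0.763, 0.452], [0.937, 0.4], [0.865, 0.194], [0.693, 0.248]]
knife [[0.273, 0.063], [0.472, 0.057], [0.469, -0.011], [0.271, -0.004]]
```

View pics/car.png

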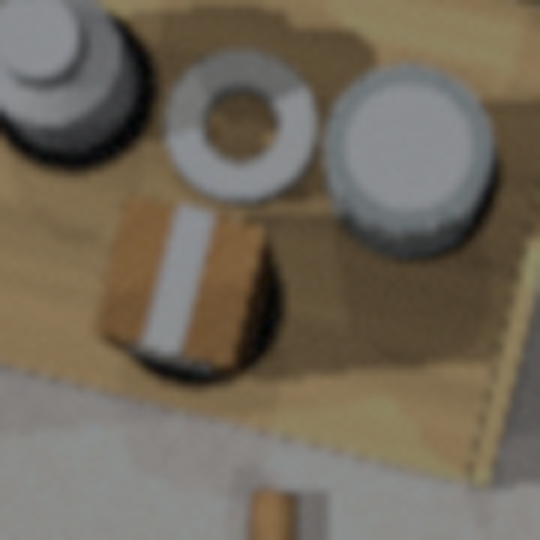

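View pics/hold.png

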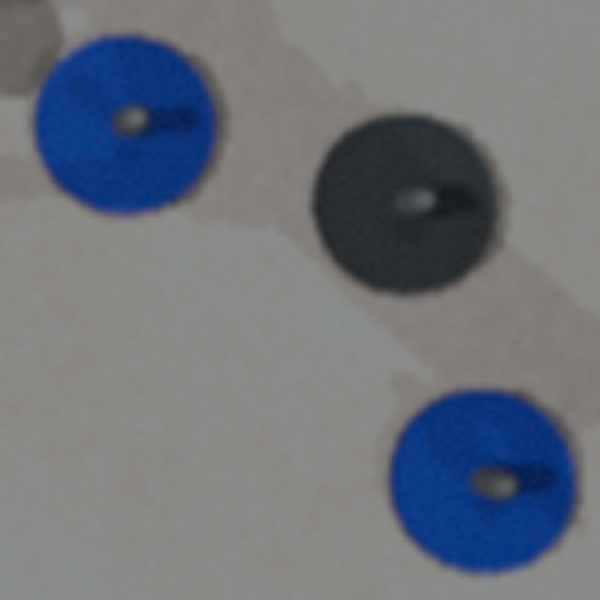

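The enlarged crop confirms that the dark base, centred at crop (405,203), full image (391,211), is the holder, with blue ones on either side. The carton top is centred near crop (185,282) and turned about like the tray. I'm moving over the tray for a wrist look.

```bash
python3 -m pendant '[{"az":8.4,"z":-20,"claw":0},{"az":8.4,"z":-20,"claw":0},{"az":8.4,"z":-20,"claw":0},{"az":8.5,"z":-20,"claw":0},{"x":14,"y":-50,"claw":0},{"x":14,"y":-50,"claw":0},{"x":14,"y":-50,"claw":0},{"x":14,"y":-50,"claw":0}]'
python3 -m pendant '[{"x":14,"y":-50,"claw":0},{"x":14,"y":-50,"claw":0},{"x":14,"y":-50,"claw":0},{"x":14,"y":-50,"claw":0},{"x":14,"y":-50,"claw":0},{"x":14,"y":-50,"claw":0},{"x":14,"y":-50,"claw":0},{"x":14,"y":-50,"claw":0}]'
python3 -m pendant '[{"x":14,"y":-50,"claw":0},{"x":14,"y":-50,"claw":0},{"x":10,"y":-30,"claw":0},{"claw":0},{"claw":0},{"claw":0},{"claw":0},{"claw":0}]'
cat >> h.py <<'E'
def wrist():
    s=read_state();p=snapshot('wrist');T=np.eye(4);T[:3,:3]=Ro.from_rotvec(s['orientation']).as_matrix();T[:3,3]=s['tcp_pos']
    p['W']=T@np.array(p['T_tool_cam']);return p
def wbp(p,uv,z):
    a=np.array([(uv[0]-p['cx'])/p['fx'],(uv[1]-p['cy'])/p['fy']]);th=np.linalg.norm(a)
    d=np.r_[a/max(th,1e-9)*np.sin(th),np.cos(th)];d=p['W'][:3,:3]@d;c=p['W'][:3,3];return (c+d*(z-c[2])/d[2])[:2]
def wproj(p,X):
    X=np.atleast_2d(X);c=(X-p['W'][:3,3])@p['W'][:3,:3];r=np.hypot(c[:,0],c[:,1]);th=np.arctan2(r,c[:,2])
    return np.c_[p['fx']*th*c[:,0]/r+p['cx'],p['fy']*th*c[:,1]/r+p['cy']]
def yaw(o):
    v=Ro.from_rotvec(o).as_matrix()[:,0];return np.degrees(np.arctan2(v[1],v[0]))
def go(x,y,z):
    s=read_state();d=np.array([x,y,z])-s['tcp_pos'];print('tool delta mm',(Ro.from_rotvec(s['orientation']).as_matrix().T@d*1000).round(1))
E
python3 - <<'E'
from h import *
p=wrist();s=read_state();print(s['clock'],s['tcp_pos'],yaw(s['orientation']),p['fx'])
save(p,'w1',None,1.5)
E
```

```text
1.4 [ 0.23827506 -0.63151821  0.21084449] 20.671737738037457 297.3186396354542invalid input at $[0]: expected keys x, y, z, ax, ay, az, claw
invalid input at $[0]: expected keys x, y, z, ax, ay, az, claw
invalid input at $[0]: expected keys x, y, z, ax, ay, az, claw
```

View pics/w1.png

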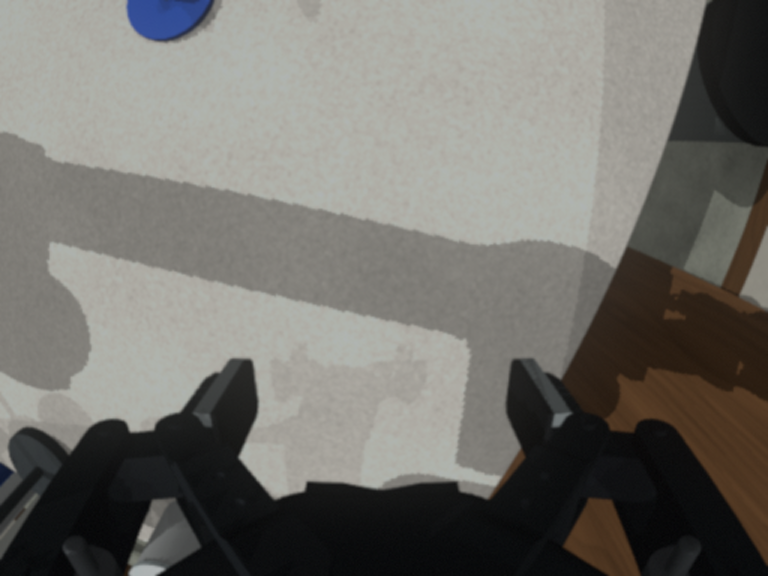

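The picture shows only the start pose, with a blue base at the top left. The moves were refused because every row needs all seven keys.

```bash
python3 -m pendant '[{"x":0,"y":0,"z":-20,"ax":0,"ay":0,"az":8.4,"claw":0},{"x":0,"y":0,"z":-20,"ax":0,"ay":0,"az":8.4,"claw":0},{"x":0,"y":0,"z":-20,"ax":0,"ay":0,"az":8.4,"claw":0},{"x":0,"y":0,"z":-20,"ax":0,"ay":0,"az":8.5,"claw":0},{"x":14,"y":-50,"z":0,"ax":0,"ay":0,"az":0,"claw":0},{"x":14,"y":-50,"z":0,"ax":0,"ay":0,"az":0,"claw":0},{"x":14,"y":-50,"z":0,"ax":0,"ay":0,"az":0,"claw":0},{"x":14,"y":-50,"z":0,"ax":0,"ay":0,"az":0,"claw":0}]'
python3 -m pendant '[{"x":14,"y":-50,"z":0,"ax":0,"ay":0,"az":0,"claw":0},{"x":14,"y":-50,"z":0,"ax":0,"ay":0,"az":0,"claw":0},{"x":14,"y":-50,"z":0,"ax":0,"ay":0,"az":0,"claw":0},{"x":14,"y":-50,"z":0,"ax":0,"ay":0,"az":0,"claw":0},{"x":14,"y":-50,"z":0,"ax":0,"ay":0,"az":0,"claw":0},{"x":14,"y":-50,"z":0,"ax":0,"ay":0,"az":0,"claw":0},{"x":14,"y":-50,"z":0,"ax":0,"ay":0,"az":0,"claw":0},{"x":0,"y":0,"z":0,"ax":0,"ay":0,"az":0,"claw":0}]'
python3 - <<'E'
from h import *
p=wrist();s=read_state();print(s['clock'],s['tcp_pos'],yaw(s['orientation']),p['fx'],p['W'].round(3).tolist())
save(p,'w2',None,1.5)
for l in['can','bottle','carton','roll','rack']:
        for r in regions_of(l,p):print(l,round(r['p'],2),np.round(r['centre'],1),r['region'].sum())
E
```

```text
clock: 2.4
tcp_pos: [0.3385, -0.4479, 0.291]
orientation: [3.121, -0.357, 0.001]
wrist_force: [0.4, 0.6, 0.3]
grip_width: 0.0849
grip_force: 0.0
clock: 3.4
tcp_pos: [0.5135, -0.1274, 0.291]
orientation: [-3.121, 0.348, -0.001]
wrist_force: [0.2, -0.5, 0.2]
grip_width: 0.0855
grip_force: 0.0
3.45 [ 0.51267546 -0.12912699  0.29087726] -12.828233934558433 297.3186396354542 [[-0.221, -0.935, -0.276, 0.584], [-0.975, 0.212, 0.062, -0.144], [0.001, 0.283, -0.959, 0.453], [0.0, 0.0, 0.0, 1.0]]
can 0.85 [169.1 117. ] 2645
bottle 0.75 [ 78.5 117.1] 2031
carton 0.63 [122.6 166.2] 2884
carton 0.3 [298.9   6.6] 792
roll 0.95 [127.4 110.9] 695
rack 0.77 [158.8  91. ] 13432
```

View pics/w2.png

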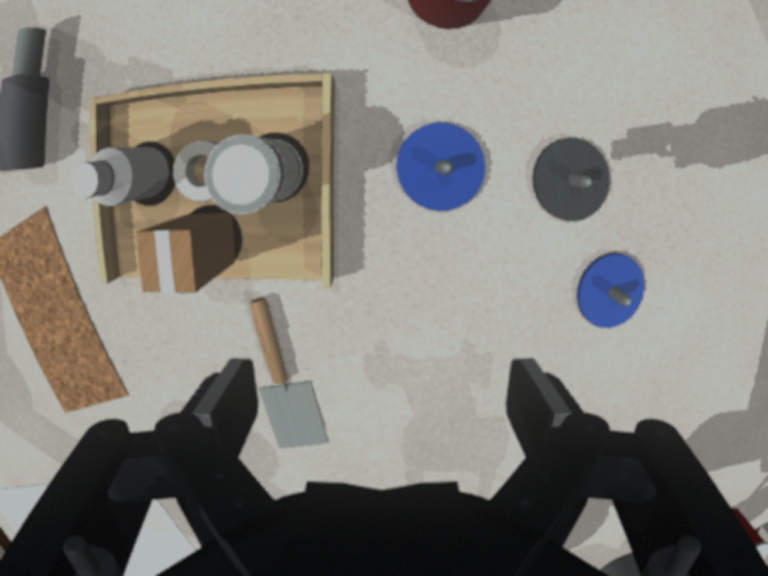

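The wrist view shows the can top at (242,173), the cap at (86,179), the carton top at (167,261) and the dark holder at (571,179). Tray and carton are aligned with the tool.

Run:
```python
from h import *
p=wrist();b=lambda u,v,z:wbp(p,(u/1.5,v/1.5),z).round(4)
print('can',b(242,173,.112),'bottle',b(86,179,.125),'roll top',b(204,170,.032))
cs=[b(u,v,.117) for u,v in[(138,231),(193,229),(196,291),(142,293)]];print('carton',cs,np.mean(cs,0))
print('holder',b(571,179,.01),'pin top',b(582,181,.046))
print('rack inner corners',[b(*c) for c in[(95,102,.035),(327,76,.035),(327,284,.035),(104,280,.035)]])
print('mat',[b(u,v,.003) for u,v in[(46,208),(128,393),(66,411)]])
t=snapshot('top');c=lambda u,v:(200+u/6-.4,150+v/6-.4)
print('carton top cam',bp(t,c(185,282),.117),'can',bp(t,c(410,147),.112),'bottle',bp(t,c(39,39),.125),'roll',bp(t,c(242,126),.032))
```

```text
can [ 0.5988 -0.041 ] bottle [0.6379 0.0965] roll top [0.6169 0.022 ]
carton [array([0.5797, 0.0627]), array([0.5672, 0.0109]), array([0.5168, 0.0257]), array([0.5272, 0.079 ])] [0.547725 0.044575]
holder [ 0.5235 -0.3396] pin top [ 0.5244 -0.3357]
rack inner corners [array([0.7299, 0.1287]), array([ 0.6705, -0.1182]), array([ 0.4763, -0.0696]), array([0.5398, 0.1799])]
mat [array([0.6466, 0.2642]), array([0.386 , 0.2389]), array([0.3723, 0.3746])]
carton top cam [0.54750127 0.05151949] can [ 0.59970333 -0.032396  ] bottle [0.63777289 0.10703136] roll [0.61827259 0.03473783]
```

```bash
python3 -m pendant '[{"x":-8,"y":-44,"z":0,"ax":0,"ay":0,"az":0,"claw":0},{"x":-8,"y":-45,"z":0,"ax":0,"ay":0,"az":0,"claw":0},{"x":-8,"y":-45,"z":0,"ax":0,"ay":0,"az":0,"claw":0},{"x":-8,"y":-45,"z":0,"ax":0,"ay":0,"az":0,"claw":0},{"x":-8,"y":0,"z":0,"ax":0,"ay":0,"az":0,"claw":0},{"x":0,"y":0,"z":0,"ax":0,"ay":0,"az":0,"claw":0},{"x":0,"y":0,"z":0,"ax":0,"ay":0,"az":0,"claw":0},{"x":0,"y":0,"z":0,"ax":0,"ay":0,"az":0,"claw":0}]'
python3 - <<'E'
from h import *
p=wrist();s=read_state();print(s['clock'],s['tcp_pos'],yaw(s['orientation']))
save(p,'w3',None,1.5)
E
```

```text
clock: 4.8
tcp_pos: [0.5138, 0.0519, 0.2909]
orientation: [3.121, -0.359, 0.0]
wrist_force: [-0.0, 0.3, 0.9]
grip_width: 0.0858
grip_force: 0.0
4.85 [0.51384052 0.05199915 0.29091104] -13.121679959295836
```

View pics/w3.png

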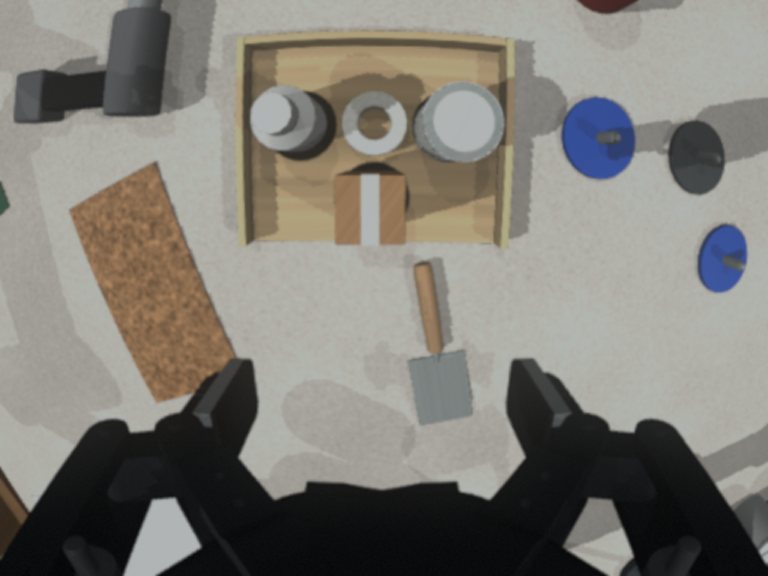

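The wrist view is now centred on the tray: carton top around (370,209), can top (465,121), cap (272,112), roll (374,123).

Run:
```python
from h import *
p=wrist();b=lambda u,v,z:wbp(p,(u/1.5,v/1.5),z).round(4)
print('can',b(464,121,.112),'bottle',b(272,112,.125),'roll top',b(374,123,.032))
cs=[b(u,v,.117) for u,v in[(335,174),(405,172),(406,244),(335,244)]];print('carton',np.array(cs).tolist(),np.mean(cs,0))
print('rack inner corners',[b(*c) for c in[(244,43,.035),(510,44,.035),(504,246,.035),(243,243,.035)]])
print('mat',[b(u,v,.003) for u,v in[(70,211),(156,163),(240,360),(159,400)]],'holder',b(697,157,.01))
x=np.mean(cs,0);go(x[0],x[1],.19)
```

```text
can [ 0.5992 -0.0332] bottle [0.6383 0.1047] roll top [0.6182 0.0336]
carton [[0.5808, 0.0712], [0.5702, 0.0198], [0.5162, 0.0311], [0.5287, 0.0843]] [0.548975 0.0516  ]
rack inner corners [array([0.7289, 0.1351]), array([ 0.6696, -0.1108]), array([ 0.4766, -0.0638]), array([0.5382, 0.1851])]
mat [array([0.6324, 0.4089]), array([0.6464, 0.2713]), array([0.4052, 0.2444]), array([0.3713, 0.3778])] holder [ 0.5266 -0.3334]
tool delta mm [ 34.4  -7.4 100.9]
```

```bash
python3 -m pendant '[{"x":17,"y":-3.5,"z":0,"ax":0,"ay":0,"az":0,"claw":0},{"x":17,"y":-3.5,"z":0,"ax":0,"ay":0,"az":0,"claw":0},{"x":0,"y":0,"z":40,"ax":0,"ay":0,"az":0,"claw":0},{"x":0,"y":0,"z":40,"ax":0,"ay":0,"az":0,"claw":0},{"x":0,"y":0,"z":40,"ax":0,"ay":0,"az":0,"claw":0},{"x":0,"y":0,"z":30,"ax":0,"ay":0,"az":0,"claw":0},{"x":0,"y":0,"z":0,"ax":0,"ay":0,"az":0,"claw":0},{"x":0,"y":0,"z":0,"ax":0,"ay":0,"az":0,"claw":0}]'
python3 - <<'E'
from h import *
p=wrist();s=read_state();print(s['tcp_pos'],yaw(s['orientation']))
save(p,'w4',None,1.5);go(.548,.0515,.081)
E
```

```text
clock: 5.9
tcp_pos: [0.5499, 0.0522, 0.1419]
orientation: [-3.121, 0.356, -0.002]
wrist_force: [-0.1, -0.4, 0.4]
grip_width: 0.0855
grip_force: 0.0
[0.55023757 0.0522419  0.142647  ] -13.027512680071274
tool delta mm [-2.2  1.3 61.6]
```

View pics/w4.png

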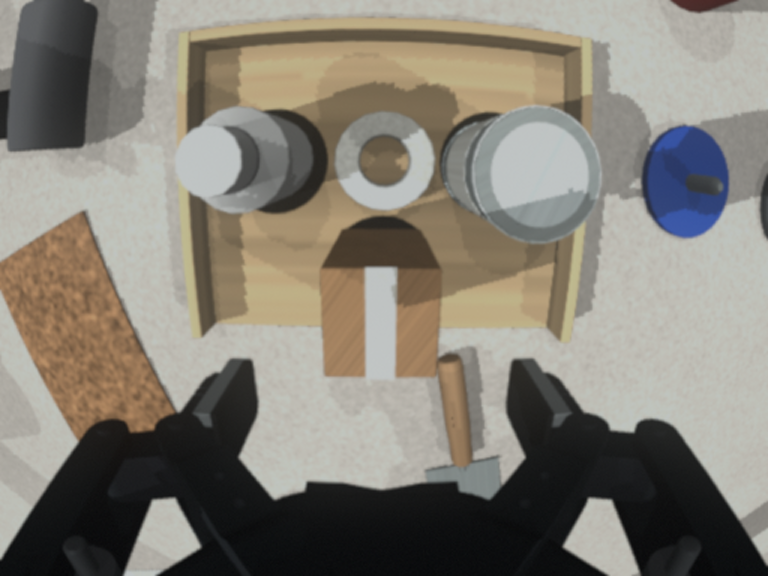

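The carton at (381,322) is centred between the fingers. I'll descend and grip.

```bash
python3 -m pendant '[{"x":-2,"y":0,"z":20,"ax":0,"ay":0,"az":0,"claw":0},{"x":0,"y":0,"z":20,"ax":0,"ay":0,"az":0,"claw":0},{"x":0,"y":0,"z":20,"ax":0,"ay":0,"az":0,"claw":0},{"x":0,"y":0,"z":0,"ax":0,"ay":0,"az":0,"claw":0.5},{"x":0,"y":0,"z":0,"ax":0,"ay":0,"az":0,"claw":1},{"x":0,"y":0,"z":0,"ax":0,"ay":0,"az":0,"claw":1},{"x":0,"y":0,"z":0,"ax":0,"ay":0,"az":0,"claw":1},{"x":0,"y":0,"z":0,"ax":0,"ay":0,"az":0,"claw":1}]'
```

```text
clock: 6.95
tcp_pos: [0.5487, 0.0528, 0.0832]
orientation: [-3.12, 0.356, -0.007]
wrist_force: [0.6, 0.4, 6.2]
grip_width: 0.0523
grip_force: 63.9
```

```bash
python3 -m pendant '[{"x":0,"y":0,"z":-20,"ax":0,"ay":0,"az":0,"claw":1},{"x":0,"y":0,"z":-40,"ax":0,"ay":0,"az":0,"claw":1},{"x":0,"y":0,"z":-40,"ax":0,"ay":0,"az":0,"claw":1},{"x":0,"y":0,"z":-40,"ax":0,"ay":0,"az":0,"claw":1},{"x":-23,"y":-29,"z":0,"ax":0,"ay":0,"az":0,"claw":1},{"x":-23,"y":-29,"z":0,"ax":0,"ay":0,"az":0,"claw":1},{"x":-23,"y":-29,"z":0,"ax":0,"ay":0,"az":0,"claw":1},{"x":-23,"y":-29,"z":0,"ax":0,"ay":0,"az":0,"claw":1}]'
python3 -m pendant '[{"x":-23,"y":-29,"z":0,"ax":0,"ay":0,"az":0,"claw":1},{"x":-23,"y":-29,"z":0,"ax":0,"ay":0,"az":0,"claw":1},{"x":-23,"y":-30,"z":0,"ax":0,"ay":0,"az":0,"claw":1},{"x":-22,"y":-30,"z":0,"ax":0,"ay":0,"az":0,"claw":1},{"x":0,"y":0,"z":40,"ax":0,"ay":0,"az":0,"claw":1},{"x":0,"y":0,"z":40,"ax":0,"ay":0,"az":0,"claw":1},{"x":0,"y":0,"z":30,"ax":0,"ay":0,"az":0,"claw":1},{"x":0,"y":0,"z":0,"ax":0,"ay":0,"az":0,"claw":1}]'
```

```text
clock: 7.95
tcp_pos: [0.4816, 0.1869, 0.2202]
orientation: [3.12, -0.357, -0.002]
wrist_force: [0.1, -0.9, -3.3]
grip_width: 0.0519
grip_force: 63.8
clock: 8.95
tcp_pos: [0.4177, 0.3197, 0.1073]
orientation: [3.116, -0.356, -0.01]
wrist_force: [0.1, -0.2, -2.2]
grip_width: 0.0521
grip_force: 63.9
```

```bash
python3 -m pendant '[{"x":0,"y":0,"z":10,"ax":0,"ay":0,"az":0,"claw":1},{"x":0,"y":0,"z":10,"ax":0,"ay":0,"az":0,"claw":1},{"x":0,"y":0,"z":0,"ax":0,"ay":0,"az":0,"claw":1},{"x":0,"y":0,"z":0,"ax":0,"ay":0,"az":0,"claw":1},{"x":0,"y":0,"z":0,"ax":0,"ay":0,"az":0,"claw":1},{"x":0,"y":0,"z":0,"ax":0,"ay":0,"az":0,"claw":1},{"x":0,"y":0,"z":0,"ax":0,"ay":0,"az":0,"claw":1},{"x":0,"y":0,"z":0,"ax":0,"ay":0,"az":0,"claw":1}]'
python3 - <<'E'
from h import *
p=snapshot('side');print(read_state()['tcp_pos'],read_state()['wrist_force'],yaw(read_state()['orientation']))
save(p,'s1',(130,230,310,370),4)
E
```

```text
clock: 9.95
tcp_pos: [0.4209, 0.3219, 0.0909]
orientation: [-3.121, 0.356, -0.0]
wrist_force: [-0.3, -0.1, -3.1]
grip_width: 0.0524
grip_force: 63.9
[0.42092378 0.32186887 0.09093425] [-1.47827342 -0.20573907 -1.88485369] -13.025862440312245
```

View pics/s1.png

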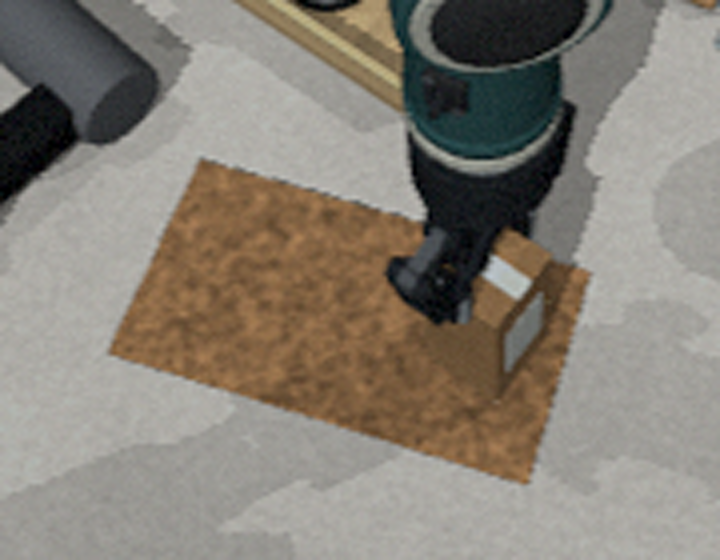

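The carton at (490,310) hangs over the near end of the mat, well inside. Next I lower it and let go.

```bash
python3 -m pendant '[{"x":0,"y":0,"z":6,"ax":0,"ay":0,"az":0,"claw":1},{"x":0,"y":0,"z":3,"ax":0,"ay":0,"az":0,"claw":1},{"x":0,"y":0,"z":0,"ax":0,"ay":0,"az":0,"claw":1},{"x":0,"y":0,"z":0,"ax":0,"ay":0,"az":0,"claw":1},{"x":0,"y":0,"z":0,"ax":0,"ay":0,"az":0,"claw":1},{"x":0,"y":0,"z":0,"ax":0,"ay":0,"az":0,"claw":1},{"x":0,"y":0,"z":0,"ax":0,"ay":0,"az":0,"claw":1},{"x":0,"y":0,"z":0,"ax":0,"ay":0,"az":0,"claw":1}]'
```

```text
clock: 11.0
tcp_pos: [0.4209, 0.3218, 0.0819]
orientation: [-3.121, 0.356, -0.0]
wrist_force: [-0.4, 0.0, -1.9]
grip_width: 0.0522
grip_force: 64.0
```

```bash
python3 -m pendant '[{"x":0,"y":0,"z":1.5,"ax":0,"ay":0,"az":0,"claw":1},{"x":0,"y":0,"z":0,"ax":0,"ay":0,"az":0,"claw":0.4},{"x":0,"y":0,"z":0,"ax":0,"ay":0,"az":0,"claw":0},{"x":0,"y":0,"z":0,"ax":0,"ay":0,"az":0,"claw":0},{"x":0,"y":0,"z":0,"ax":0,"ay":0,"az":0,"claw":0},{"x":0,"y":0,"z":-30,"ax":0,"ay":0,"az":0,"claw":0},{"x":0,"y":0,"z":-40,"ax":0,"ay":0,"az":0,"claw":0},{"x":0,"y":0,"z":-40,"ax":0,"ay":0,"az":0,"claw":0}]'
python3 -m pendant '[{"x":37,"y":23,"z":0,"ax":0,"ay":0,"az":0,"claw":0},{"x":37,"y":23,"z":0,"ax":0,"ay":0,"az":0,"claw":0},{"x":37,"y":23,"z":0,"ax":0,"ay":0,"az":0,"claw":0},{"x":37,"y":23,"z":0,"ax":0,"ay":0,"az":0,"claw":0},{"x":37,"y":23,"z":0,"ax":0,"ay":0,"az":0,"claw":0},{"x":37,"y":23,"z":0,"ax":0,"ay":0,"az":0,"claw":0},{"x":38,"y":23,"z":0,"ax":0,"ay":0,"az":0,"claw":0},{"x":0,"y":0,"z":0,"ax":0,"ay":0,"az":0,"claw":0}]'
python3 - <<'E'
from h import *
p=wrist();save(p,'w5',None,1.5);go(.638,.1055,.098);s=read_state();print(s['tcp_pos'],yaw(s['orientation']))
E
```

```text
clock: 12.0
tcp_pos: [0.4208, 0.3217, 0.1914]
orientation: [3.121, -0.356, -0.0]
wrist_force: [0.6, 0.1, -1.1]
grip_width: 0.0855
grip_force: 0.0
clock: 13.0
tcp_pos: [0.6398, 0.104, 0.1903]
orientation: [3.12, -0.362, 0.001]
wrist_force: [-0.0, 0.5, 0.2]
grip_width: 0.0855
grip_force: 0.0
tool delta mm [-0.5 -0.1 92.1]
[0.63853642 0.10528835 0.19011719] -13.162568277477874
```

View pics/w5.png

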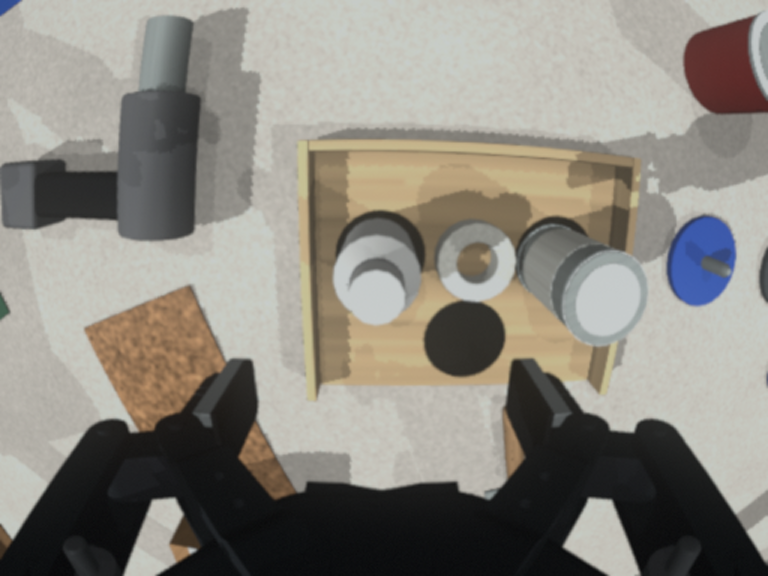

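The cap at (378,295) is centred between the fingers and the carton stands on the mat. Descending to grip the cap.

```bash
python3 -m pendant '[{"x":0,"y":0,"z":30,"ax":0,"ay":0,"az":0,"claw":0},{"x":0,"y":-1,"z":30,"ax":0,"ay":0,"az":0,"claw":0},{"x":0,"y":0,"z":25,"ax":0,"ay":0,"az":0,"claw":0},{"x":0,"y":0,"z":7,"ax":0,"ay":0,"az":0,"claw":0.5},{"x":0,"y":0,"z":0,"ax":0,"ay":0,"az":0,"claw":1},{"x":0,"y":0,"z":0,"ax":0,"ay":0,"az":0,"claw":1},{"x":0,"y":0,"z":0,"ax":0,"ay":0,"az":0,"claw":1},{"x":0,"y":0,"z":0,"ax":0,"ay":0,"az":0,"claw":1}]'
```

```text
clock: 14.05
tcp_pos: [0.6394, 0.1075, 0.1005]
orientation: [-3.12, 0.356, -0.005]
wrist_force: [-1.2, -0.6, 6.1]
grip_width: 0.0272
grip_force: 59.1
```

```bash
python3 -m pendant '[{"x":0,"y":0,"z":-15,"ax":0,"ay":0,"az":0,"claw":1},{"x":0,"y":0,"z":-25,"ax":0,"ay":0,"az":0,"claw":1},{"x":0,"y":0,"z":-30,"ax":0,"ay":0,"az":0,"claw":1},{"x":0,"y":0,"z":-30,"ax":0,"ay":0,"az":0,"claw":1},{"x":0,"y":0,"z":-20,"ax":0,"ay":0,"az":0,"claw":1},{"x":0,"y":0,"z":0,"ax":0,"ay":0,"az":0,"claw":1},{"x":0,"y":0,"z":0,"ax":0,"ay":0,"az":0,"claw":1},{"x":0,"y":0,"z":0,"ax":0,"ay":0,"az":0,"claw":1}]'
python3 - <<'E'
from h import *
s=read_state();print(s['tcp_pos'],s['grip_width']);p=snapshot('side');save(p,'s2',(130,100,330,300),3);go(.593,.339,.22)
E
```

```text
clock: 15.05
tcp_pos: [0.637, 0.1072, 0.2163]
orientation: [3.121, -0.356, -0.005]
wrist_force: [0.4, 0.1, -2.9]
grip_width: 0.0274
grip_force: 59.3
[0.63698091 0.10717436 0.21627311] 0.02744754415658934
tool delta mm [ -95.2 -215.9   -3.5]
```

View pics/s2.png

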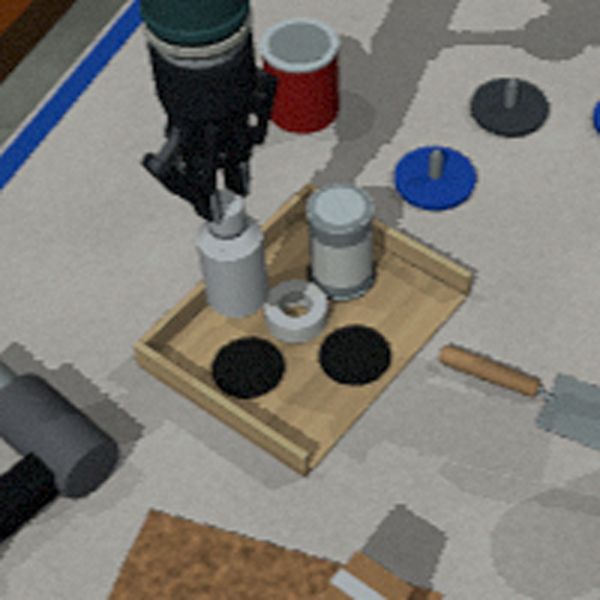

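The bottle hangs upright at (230,255); moving it to the mat's far end.

```bash
python3 -m pendant '[{"x":-19,"y":-43,"z":0,"ax":0,"ay":0,"az":0,"claw":1},{"x":-19,"y":-43,"z":0,"ax":0,"ay":0,"az":0,"claw":1},{"x":-19,"y":-43,"z":0,"ax":0,"ay":0,"az":0,"claw":1},{"x":-19,"y":-43,"z":0,"ax":0,"ay":0,"az":0,"claw":1},{"x":-19,"y":-43,"z":0,"ax":0,"ay":0,"az":0,"claw":1},{"x":0,"y":0,"z":40,"ax":0,"ay":0,"az":0,"claw":1},{"x":0,"y":0,"z":40,"ax":0,"ay":0,"az":0,"claw":1},{"x":0,"y":0,"z":25,"ax":0,"ay":0,"az":0,"claw":1}]'
python3 -m pendant '[{"x":0,"y":0,"z":10,"ax":0,"ay":0,"az":0,"claw":1},{"x":0,"y":0,"z":0,"ax":0,"ay":0,"az":0,"claw":1},{"x":0,"y":0,"z":0,"ax":0,"ay":0,"az":0,"claw":1},{"x":0,"y":0,"z":0,"ax":0,"ay":0,"az":0,"claw":1},{"x":0,"y":0,"z":0,"ax":0,"ay":0,"az":0,"claw":1},{"x":0,"y":0,"z":0,"ax":0,"ay":0,"az":0,"claw":1},{"x":0,"y":0,"z":0,"ax":0,"ay":0,"az":0,"claw":1},{"x":0,"y":0,"z":0,"ax":0,"ay":0,"az":0,"claw":1}]'
```

```text
clock: 16.1
tcp_pos: [0.5919, 0.3376, 0.1094]
orientation: [3.118, -0.355, -0.007]
wrist_force: [-0.4, -0.5, -2.1]
grip_width: 0.0272
grip_force: 59.6
clock: 17.1
tcp_pos: [0.594, 0.3382, 0.1034]
orientation: [3.121, -0.356, -0.0]
wrist_force: [0.5, -0.4, -3.3]
grip_width: 0.0269
grip_force: 59.6
```

```bash
python3 -m pendant '[{"x":0,"y":0,"z":4,"ax":0,"ay":0,"az":0,"claw":1},{"x":0,"y":0,"z":2,"ax":0,"ay":0,"az":0,"claw":1},{"x":0,"y":0,"z":0,"ax":0,"ay":0,"az":0,"claw":1},{"x":0,"y":0,"z":0,"ax":0,"ay":0,"az":0,"claw":1},{"x":0,"y":0,"z":0,"ax":0,"ay":0,"az":0,"claw":1},{"x":0,"y":0,"z":0,"ax":0,"ay":0,"az":0,"claw":1},{"x":0,"y":0,"z":0,"ax":0,"ay":0,"az":0,"claw":1},{"x":0,"y":0,"z":0,"ax":0,"ay":0,"az":0,"claw":1}]'
```

```text
clock: 18.1
tcp_pos: [0.5942, 0.3383, 0.0977]
orientation: [-3.121, 0.356, -0.0]
wrist_force: [0.5, -1.6, 2.2]
grip_width: 0.0271
grip_force: 60.5
```

```bash
python3 -m pendant '[{"x":0,"y":0,"z":0,"ax":0,"ay":0,"az":0,"claw":0.6},{"x":0,"y":0,"z":0,"ax":0,"ay":0,"az":0,"claw":0},{"x":0,"y":0,"z":0,"ax":0,"ay":0,"az":0,"claw":0},{"x":0,"y":0,"z":0,"ax":0,"ay":0,"az":0,"claw":0},{"x":0,"y":0,"z":0,"ax":0,"ay":0,"az":0,"claw":0},{"x":0,"y":0,"z":-30,"ax":0,"ay":0,"az":0,"claw":0},{"x":0,"y":0,"z":-30,"ax":0,"ay":0,"az":0,"claw":0},{"x":0,"y":0,"z":-32,"ax":0,"ay":0,"az":0,"claw":0}]'
python3 -m pendant '[{"x":11,"y":45,"z":0,"ax":0,"ay":0,"az":0,"claw":0},{"x":11,"y":45,"z":0,"ax":0,"ay":0,"az":0,"claw":0},{"x":11,"y":45,"z":0,"ax":0,"ay":0,"az":0,"claw":0},{"x":11,"y":45,"z":0,"ax":0,"ay":0,"az":0,"claw":0},{"x":11,"y":45,"z":0,"ax":0,"ay":0,"az":0,"claw":0},{"x":11,"y":45,"z":0,"ax":0,"ay":0,"az":0,"claw":0},{"x":11,"y":45,"z":0,"ax":0,"ay":0,"az":0,"claw":0},{"x":11,"y":45,"z":0,"ax":0,"ay":0,"az":0,"claw":0}]'
python3 -m pendant '[{"x":0,"y":0,"z":0,"ax":0,"ay":0,"az":0,"claw":0},{"x":0,"y":0,"z":0,"ax":0,"ay":0,"az":0,"claw":0},{"x":0,"y":0,"z":0,"ax":0,"ay":0,"az":0,"claw":0},{"x":0,"y":0,"z":0,"ax":0,"ay":0,"az":0,"claw":0},{"x":0,"y":0,"z":0,"ax":0,"ay":0,"az":0,"claw":0},{"x":0,"y":0,"z":0,"ax":0,"ay":0,"az":0,"claw":0},{"x":0,"y":0,"z":0,"ax":0,"ay":0,"az":0,"claw":0},{"x":0,"y":0,"z":0,"ax":0,"ay":0,"az":0,"claw":0}]'
python3 - <<'E'
from h import *
p=wrist();save(p,'w6',None,1.5);go(.599,-.0335,.083);s=read_state();print(s['tcp_pos'],yaw(s['orientation']))
E
```

```text
clock: 19.1
tcp_pos: [0.5938, 0.3381, 0.19]
orientation: [3.121, -0.356, -0.001]
wrist_force: [-0.4, 0.2, -0.3]
grip_width: 0.0854
grip_force: 0.0
clock: 20.1
tcp_pos: [0.5986, -0.0339, 0.1896]
orientation: [-3.121, 0.356, -0.001]
wrist_force: [0.9, -0.7, 0.3]
grip_width: 0.0855
grip_force: 0.0
clock: 21.1
tcp_pos: [0.5986, -0.0323, 0.1894]
orientation: [-3.121, 0.356, 0.0]
wrist_force: [0.1, 0.2, -0.9]
grip_width: 0.0852
grip_force: 0.0
tool delta mm [  0.6   1.  106.4]
[ 0.59863768 -0.03239018  0.18937092] -13.031699475906777
```

View pics/w6.png

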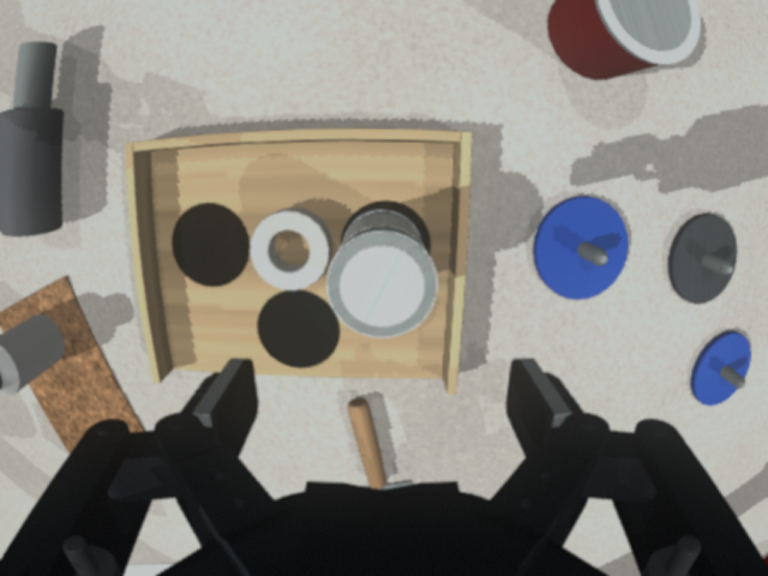

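The can top at (383,284) is centred, and both emptied pads, (211,244) and (299,328), are visible. Descending and gripping.

```bash
python3 - <<'E'
from h import *
p=wrist();b=lambda u,v,z:wbp(p,(u/1.5,v/1.5),z).round(4)
print('bottle pad',b(211,244,.007),'carton pad',b(299,328,.007),'roll',b(290,249,.032))
E
python3 -m pendant '[{"x":0,"y":0,"z":30,"ax":0,"ay":0,"az":0,"claw":0},{"x":0,"y":0,"z":30,"ax":0,"ay":0,"az":0,"claw":0},{"x":0,"y":0,"z":30,"ax":0,"ay":0,"az":0,"claw":0},{"x":0,"y":0,"z":16,"ax":0,"ay":0,"az":0,"claw":0},{"x":0,"y":0,"z":0,"ax":0,"ay":0,"az":0,"claw":0.5},{"x":0,"y":0,"z":0,"ax":0,"ay":0,"az":0,"claw":1},{"x":0,"y":0,"z":0,"ax":0,"ay":0,"az":0,"claw":1},{"x":0,"y":0,"z":0,"ax":0,"ay":0,"az":0,"claw":1}]'
python3 -m pendant '[{"x":0,"y":0,"z":0,"ax":0,"ay":0,"az":0,"claw":1},{"x":0,"y":0,"z":0,"ax":0,"ay":0,"az":0,"claw":1},{"x":0,"y":0,"z":0,"ax":0,"ay":0,"az":0,"claw":1},{"x":0,"y":0,"z":0,"ax":0,"ay":0,"az":0,"claw":1},{"x":0,"y":0,"z":0,"ax":0,"ay":0,"az":0,"claw":1},{"x":0,"y":0,"z":0,"ax":0,"ay":0,"az":0,"claw":1},{"x":0,"y":0,"z":0,"ax":0,"ay":0,"az":0,"claw":1},{"x":0,"y":0,"z":0,"ax":0,"ay":0,"az":0,"claw":1}]'
```

```text
bottle pad [0.6371 0.1022] carton pad [0.5498 0.0492] roll [0.6204 0.0313]
clock: 22.2
tcp_pos: [0.6081, -0.0347, 0.0954]
orientation: [3.119, -0.356, 0.032]
wrist_force: [-2.7, -4.0, 40.5]
grip_width: 0.0173
grip_force: 41.4
clock: 23.2
tcp_pos: [0.6113, -0.0369, 0.0995]
orientation: [3.116, -0.355, 0.044]
wrist_force: [-2.5, -9.4, 42.2]
grip_width: 0.001
grip_force: 46.1
```

The fingers did not hold the can. I'll look before moving.

Run:
```python
from h import *
p=snapshot('side');a=snapshot('top');
im=np.hstack([cv2.resize(cv2.cvtColor(x['color'][b[1]:b[3],b[0]:b[2]],cv2.COLOR_RGB2BGR),(400,400),interpolation=cv2.INTER_CUBIC) for x,b in[(p,(170,130,310,270)),(a,(200,110,330,240))]])
cv2.imwrite('pics/s3.png',im)
```

```text
(no output)
```

View pics/s3.png

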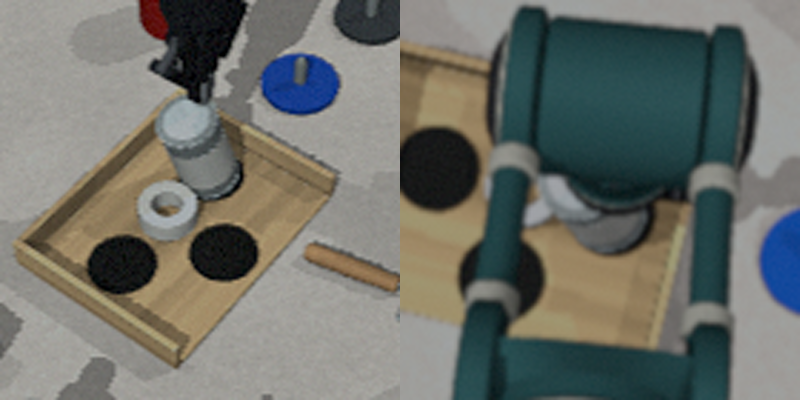

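The side view at left shows the can leaning, with its top at (190,120) and base at (215,185) and the shut fingers beside its top. I'll quantify the lean by fitting a cylinder to the masks before choosing how to back off.

```bash
cat >> h.py <<'E'
from scipy.optimize import differential_evolution
def canpts(q,r=.0318,h=.105):
    x,y,tx,ty=q;ax=np.array([tx,ty,0]);t=np.hypot(tx,ty)
    # tilt t toward (tx,ty), pivoting on floor edge
    u=np.array([tx,ty])/max(t,1e-9);R=Ro.from_rotvec([-u[1]*t,u[0]*t,0]).as_matrix()
    a=np.linspace(0,2*np.pi,40);c=np.c_[r*np.cos(a),r*np.sin(a)]
    P=np.vstack([np.c_[c,0*a],np.c_[c,0*a+h]]);piv=np.r_[u*r,0]
    return (P-piv)@R.T+piv+[x,y,.007]
def mask(P,f):
    m=np.zeros((384,512),'uint8');cv2.fillConvexPoly(m,cv2.convexHull(np.round(f(P)*16).astype(np.int32)),1,shift=4);return m>0
def fitcan(views,b):
    def cost(q):
        P=canpts(q);s=0
        for f,reg in views:
            m=mask(P,f);s+=1-(m&reg).sum()/((m|reg).sum())
        return s
    r=differential_evolution(cost,b,maxiter=60,popsize=15,seed=1);return r.x,r.fun
E
python3 - <<'E'
from h import *
s=read_state();p=snapshot('side');w=wrist();V=[]
for n,c,f in[('s',p,lambda P:proj(p,P)),('w',w,lambda P:wproj(w,P))]:
    for r in regions_of('can',c):print(n,r['p'],r['centre'],r['region'].sum())
    r=regions_of('can',c)
    if r:V.append((f,r[0]['region']))
print(s['tcp_pos'],'tcp side px',proj(p,s['tcp_pos']),'wrist px',wproj(w,s['tcp_pos']))
for v in([V[0]],V[-1:],V):print(fitcan(v,[(.56,.64),(-.08,.02),(-.55,.55),(-.55,.55)]))
E
```

```text
s 0.56 [235.8, 179.6] 674
w 0.76 [216.6, 218.7] 8696
[ 0.61130301 -0.0369526   0.09943944] tcp side px [[240.63605392 169.01676922]] wrist px [[253.38939431 230.30423524]]
(array([ 0.60621734, -0.03178668,  0.03798381,  0.27993917]), np.float64(0.10561497326203206))
(array([ 0.60060826, -0.03292811,  0.16272887,  0.17579796]), np.float64(0.272986577181208))
(array([ 0.60028418, -0.03466102,  0.13123257,  0.22175114]), np.float64(0.4412374593854731))
```

The tilt is about 0.26 rad, below tipping at 0.54. The force is mainly vertical, so the shut fingers are pressing on the can's top. That means the pads only caught its top edge and slid off. I'll raise slowly so it settles back.

```bash
python3 -m pendant '[{"x":0,"y":0,"z":-2,"ax":0,"ay":0,"az":0,"claw":1},{"x":0,"y":0,"z":-2,"ax":0,"ay":0,"az":0,"claw":1},{"x":0,"y":0,"z":-2,"ax":0,"ay":0,"az":0,"claw":1},{"x":0,"y":0,"z":-2,"ax":0,"ay":0,"az":0,"claw":1},{"x":0,"y":0,"z":-2,"ax":0,"ay":0,"az":0,"claw":1},{"x":0,"y":0,"z":-2,"ax":0,"ay":0,"az":0,"claw":1},{"x":0,"y":0,"z":0,"ax":0,"ay":0,"az":0,"claw":1},{"x":0,"y":0,"z":0,"ax":0,"ay":0,"az":0,"claw":1}]'
python3 - <<'E'
from h import *
p=snapshot('side');w=wrist();V=[]
for c,f in[(p,lambda P:proj(p,P)),(w,lambda P:wproj(w,P))]:
    r=regions_of('can',c)
    if r:V.append((f,r[0]['region']));print(r[0]['p'])
for v in([V[0]],V[-1:]):print(fitcan(v,[(.56,.64),(-.08,.02),(-.55,.55),(-.55,.55)]))
E
```

```text
clock: 24.6
tcp_pos: [0.5984, -0.0322, 0.0953]
orientation: [-3.121, 0.356, 0.0]
wrist_force: [-0.1, 0.2, -0.4]
grip_width: 0.0001
grip_force: 0.0
0.78
0.86
(array([ 0.59921967, -0.03503116, -0.04913636,  0.19550713]), np.float64(0.10951760104302477))
(array([ 0.56077805, -0.01052806,  0.50221669, -0.29158181]), np.float64(0.30893831305077635))
```

Run:
```python
from h import *
p=snapshot('side');w=snapshot('wrist');t=snapshot('top');g=lambda c,b,s:cv2.resize(cv2.cvtColor(c['color'][b[1]:b[3],b[0]:b[2]],cv2.COLOR_RGB2BGR),s,interpolation=cv2.INTER_CUBIC)
im=np.hstack([g(w,(100,90,400,390),(420,384)),g(p,(190,130,290,230),(380,384))]);
im=np.vstack([im,np.hstack([g(t,(220,140,310,190),(380,211)),np.zeros((211,420,3),'uint8')])]);cv2.imwrite('pics/last.png',im)
```

```text
(no output)
```

View pics/last.png

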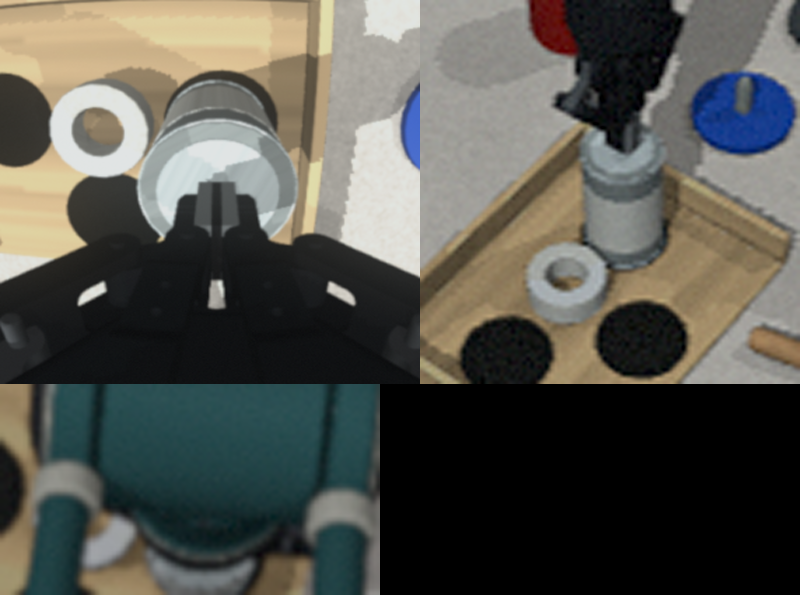

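The can is upright again on its pad, and the shut fingers point into its top at (215,190) in the left panel, touching nothing. The first grip was too high. I'll raise, re-measure and regrip about 30 mm lower.

```bash
python3 -m pendant '[{"x":0,"y":0,"z":-5,"ax":0,"ay":0,"az":0,"claw":1},{"x":0,"y":0,"z":-10,"ax":0,"ay":0,"az":0,"claw":1},{"x":0,"y":0,"z":-20,"ax":0,"ay":0,"az":0,"claw":1},{"x":0,"y":0,"z":-30,"ax":0,"ay":0,"az":0,"claw":1},{"x":0,"y":0,"z":-30,"ax":0,"ay":0,"az":0,"claw":0},{"x":0,"y":0,"z":0,"ax":0,"ay":0,"az":0,"claw":0},{"x":0,"y":0,"z":0,"ax":0,"ay":0,"az":0,"claw":0},{"x":0,"y":0,"z":0,"ax":0,"ay":0,"az":0,"claw":0}]'
python3 - <<'E'
from h import *
print(read_state()['tcp_pos'])
p=snapshot('side');w=wrist();V=[]
for c,f in[(p,lambda P:proj(p,P)),(w,lambda P:wproj(w,P))]:
    r=regions_of('can',c)
    if r:
        V.append((f,r[0]['region']));print(r[0]['p'])
for v in([V[0]],V[-1:],V):print(fitcan(v,[(.55,.65),(-.09,.03),(-.4,.4),(-.4,.4)]))
g=cv2.cvtColor(w['color'],cv2.COLOR_RGB2GRAY)
print(cv2.HoughCircles(cv2.medianBlur(g,3),cv2.HOUGH_GRADIENT,1,30,param1=100,param2=30,minRadius=24,maxRadius=45))
print('expected rim px',wproj(w,[.599,-.033,.112]),'tilt0')
E
```

```text
clock: 25.95
tcp_pos: [0.5976, -0.0322, 0.1891]
orientation: [3.121, -0.356, -0.004]
wrist_force: [-1.0, -0.8, -0.2]
grip_width: 0.0724
grip_force: 0.0
[ 0.59762649 -0.03224251  0.18909938]
0.74
0.89
(array([ 0.60202407, -0.03490577, -0.03882749,  0.07759651]), np.float64(0.030188679245283012))
(array([ 6.00246351e-01, -3.40191386e-02,  1.64492268e-02,  4.00653227e-04]), np.float64(0.023738280470775974))
(array([ 6.01190980e-01, -3.35895617e-02, -1.24419434e-03, -2.76077019e-04]), np.float64(0.08662782039231165))
[[[253.5 186.5  35.5]
  [139.5 161.5  27.4]
  [198.5 217.5  27.5]
  [384.5 163.5  34. ]
  [193.5 165.5  27.3]]]
expected rim px [[253.94528197 190.97384366]] tilt0
```

The can is upright at (0.600, -0.034), as at the start. Regripping lower.

```bash
python3 -m pendant '[{"x":2,"y":2,"z":30,"ax":0,"ay":0,"az":0,"claw":0},{"x":0,"y":0,"z":30,"ax":0,"ay":0,"az":0,"claw":0},{"x":0,"y":0,"z":30,"ax":0,"ay":0,"az":0,"claw":0},{"x":0,"y":0,"z":25,"ax":0,"ay":0,"az":0,"claw":0},{"x":0,"y":0,"z":18,"ax":0,"ay":0,"az":0,"claw":0},{"x":0,"y":0,"z":0,"ax":0,"ay":0,"az":0,"claw":0},{"x":0,"y":0,"z":0,"ax":0,"ay":0,"az":0,"claw":0.15},{"x":0,"y":0,"z":0,"ax":0,"ay":0,"az":0,"claw":0.2}]'
python3 -m pendant '[{"x":0,"y":0,"z":0,"ax":0,"ay":0,"az":0,"claw":0.25},{"x":0,"y":0,"z":0,"ax":0,"ay":0,"az":0,"claw":0.3},{"x":0,"y":0,"z":0,"ax":0,"ay":0,"az":0,"claw":0.35},{"x":0,"y":0,"z":0,"ax":0,"ay":0,"az":0,"claw":0.35},{"x":0,"y":0,"z":0,"ax":0,"ay":0,"az":0,"claw":0.35},{"x":0,"y":0,"z":0,"ax":0,"ay":0,"az":0,"claw":0.35},{"x":0,"y":0,"z":0,"ax":0,"ay":0,"az":0,"claw":0.35},{"x":0,"y":0,"z":0,"ax":0,"ay":0,"az":0,"claw":0.35}]'
```

```text
clock: 27.15
tcp_pos: [0.6014, -0.0349, 0.0589]
orientation: [-3.121, 0.356, -0.004]
wrist_force: [0.2, -0.3, 0.1]
grip_width: 0.0685
grip_force: 0.0
clock: 28.15
tcp_pos: [0.6016, -0.0343, 0.0592]
orientation: [-3.12, 0.356, -0.005]
wrist_force: [-0.2, 1.7, 6.4]
grip_width: 0.0593
grip_force: 63.3
```

```bash
python3 -m pendant '[{"x":0,"y":0,"z":-2,"ax":0,"ay":0,"az":0,"claw":0.5},{"x":0,"y":0,"z":-4,"ax":0,"ay":0,"az":0,"claw":0.5},{"x":0,"y":0,"z":-6,"ax":0,"ay":0,"az":0,"claw":0.5},{"x":0,"y":0,"z":0,"ax":0,"ay":0,"az":0,"claw":0.5},{"x":0,"y":0,"z":0,"ax":0,"ay":0,"az":0,"claw":0.5},{"x":0,"y":0,"z":0,"ax":0,"ay":0,"az":0,"claw":0.5},{"x":0,"y":0,"z":0,"ax":0,"ay":0,"az":0,"claw":0.5},{"x":0,"y":0,"z":0,"ax":0,"ay":0,"az":0,"claw":0.5}]'
```

```text
clock: 29.15
tcp_pos: [0.6, -0.0347, 0.0693]
orientation: [3.121, -0.356, -0.0]
wrist_force: [0.0, -0.1, -4.2]
grip_width: 0.0598
grip_force: 65.3
```

```bash
python3 -m pendant '[{"x":0,"y":0,"z":-20,"ax":0,"ay":0,"az":0,"claw":0.5},{"x":0,"y":0,"z":-35,"ax":0,"ay":0,"az":0,"claw":0.5},{"x":0,"y":0,"z":-40,"ax":0,"ay":0,"az":0,"claw":0.5},{"x":0,"y":0,"z":-40,"ax":0,"ay":0,"az":0,"claw":0.5},{"x":-10,"y":-20,"z":0,"ax":0,"ay":0,"az":0,"claw":0.5},{"x":-21,"y":-41,"z":0,"ax":0,"ay":0,"az":0,"claw":0.5},{"x":-21,"y":-41,"z":0,"ax":0,"ay":0,"az":0,"claw":0.5},{"x":-21,"y":-41,"z":0,"ax":0,"ay":0,"az":0,"claw":0.5}]'
python3 -m pendant '[{"x":-21,"y":-41,"z":0,"ax":0,"ay":0,"az":0,"claw":0.5},{"x":-21,"y":-41,"z":0,"ax":0,"ay":0,"az":0,"claw":0.5},{"x":-21,"y":-41,"z":0,"ax":0,"ay":0,"az":0,"claw":0.5},{"x":-21,"y":-41,"z":0,"ax":0,"ay":0,"az":0,"claw":0.5},{"x":-15,"y":-29,"z":0,"ax":0,"ay":0,"az":0,"claw":0.5},{"x":0,"y":0,"z":0,"ax":0,"ay":0,"az":0,"claw":0.5},{"x":0,"y":0,"z":0,"ax":0,"ay":0,"az":0,"claw":0.5},{"x":0,"y":0,"z":0,"ax":0,"ay":0,"az":0,"claw":0.5}]'
python3 - <<'E'
from h import *
print(read_state()['tcp_pos'])
p=snapshot('side')
for l in('can','bottle','carton'):
    print(l,[(round(r['p'],2),np.round(r['centre'])) for r in regions_of(l,p)])
go(.508,.331,.056)
w=wrist()
for n,z,P in(('bottle',.06,(.594,.338,.06)),('carton',.06,(.421,.322,.06))):print(n,proj(p,P))
E
```

```text
clock: 30.15
tcp_pos: [0.5591, 0.1231, 0.203]
orientation: [-3.121, 0.356, 0.004]
wrist_force: [1.0, 0.3, -3.9]
grip_width: 0.0592
grip_force: 66.2
clock: 31.15
tcp_pos: [0.508, 0.3305, 0.2039]
orientation: [3.12, -0.358, -0.001]
wrist_force: [0.4, 0.6, -4.9]
grip_width: 0.0595
grip_force: 66.3
[0.50796425 0.33049323 0.20387917]
can [(0.61, array([322., 233.])), (0.55, array([215., 271.]))]
bottle [(0.93, array([184., 293.]))]
carton [(0.69, array([253., 306.]))]
tool delta mm [ -0.6  -0.2 148.4]
bottle [[184.11469344 287.12760817]]
carton [[252.11247789 307.70783834]]
```

```bash
python3 -m pendant '[{"x":0,"y":0,"z":25,"ax":0,"ay":0,"az":0,"claw":0.5},{"x":0,"y":0,"z":30,"ax":0,"ay":0,"az":0,"claw":0.5},{"x":0,"y":0,"z":30,"ax":0,"ay":0,"az":0,"claw":0.5},{"x":0,"y":0,"z":30,"ax":0,"ay":0,"az":0,"claw":0.5},{"x":0,"y":0,"z":20,"ax":0,"ay":0,"az":0,"claw":0.5},{"x":0,"y":0,"z":10,"ax":0,"ay":0,"az":0,"claw":0.5},{"x":0,"y":0,"z":3,"ax":0,"ay":0,"az":0,"claw":0.5},{"x":0,"y":0,"z":0,"ax":0,"ay":0,"az":0,"claw":0.5}]'
python3 -m pendant '[{"x":0,"y":0,"z":2,"ax":0,"ay":0,"az":0,"claw":0.5},{"x":0,"y":0,"z":0,"ax":0,"ay":0,"az":0,"claw":0.5},{"x":0,"y":0,"z":0,"ax":0,"ay":0,"az":0,"claw":0.5},{"x":0,"y":0,"z":0,"ax":0,"ay":0,"az":0,"claw":0.5},{"x":0,"y":0,"z":0,"ax":0,"ay":0,"az":0,"claw":0.5},{"x":0,"y":0,"z":0,"ax":0,"ay":0,"az":0,"claw":0.5},{"x":0,"y":0,"z":0,"ax":0,"ay":0,"az":0,"claw":0.5},{"x":0,"y":0,"z":0,"ax":0,"ay":0,"az":0,"claw":0.5}]'
```

```text
clock: 32.4
tcp_pos: [0.5091, 0.3318, 0.0574]
orientation: [-3.12, 0.356, -0.002]
wrist_force: [0.8, 0.5, -3.5]
grip_width: 0.0599
grip_force: 66.6
clock: 33.4
tcp_pos: [0.5096, 0.3322, 0.0562]
orientation: [-3.119, 0.356, -0.004]
wrist_force: [-0.5, -0.3, 6.1]
grip_width: 0.0596
grip_force: 66.8
```

```bash
python3 -m pendant '[{"x":0,"y":0,"z":-1,"ax":0,"ay":0,"az":0,"claw":0.5},{"x":0,"y":0,"z":0,"ax":0,"ay":0,"az":0,"claw":0.3},{"x":0,"y":0,"z":0,"ax":0,"ay":0,"az":0,"claw":0},{"x":0,"y":0,"z":0,"ax":0,"ay":0,"az":0,"claw":0},{"x":0,"y":0,"z":0,"ax":0,"ay":0,"az":0,"claw":0},{"x":0,"y":0,"z":-20,"ax":0,"ay":0,"az":0,"claw":0},{"x":0,"y":0,"z":-30,"ax":0,"ay":0,"az":0,"claw":0},{"x":0,"y":0,"z":-40,"ax":0,"ay":0,"az":0,"claw":0}]'
python3 -m pendant '[{"x":0,"y":0,"z":-20,"ax":0,"ay":0,"az":0,"claw":0},{"x":24,"y":38,"z":0,"ax":0,"ay":0,"az":0,"claw":0},{"x":24,"y":38,"z":0,"ax":0,"ay":0,"az":0,"claw":0},{"x":25,"y":38,"z":0,"ax":0,"ay":0,"az":0,"claw":0},{"x":25,"y":38,"z":0,"ax":0,"ay":0,"az":0,"claw":0},{"x":25,"y":38,"z":0,"ax":0,"ay":0,"az":0,"claw":0},{"x":25,"y":38,"z":0,"ax":0,"ay":0,"az":0,"claw":0},{"x":25,"y":38,"z":0,"ax":0,"ay":0,"az":0,"claw":0}]'
python3 -m pendant '[{"x":0,"y":0,"z":30,"ax":0,"ay":0,"az":0,"claw":0},{"x":0,"y":0,"z":30,"ax":0,"ay":0,"az":0,"claw":0},{"x":0,"y":0,"z":0,"ax":0,"ay":0,"az":0,"claw":0},{"x":0,"y":0,"z":0,"ax":0,"ay":0,"az":0,"claw":0},{"x":0,"y":0,"z":0,"ax":0,"ay":0,"az":0,"claw":0},{"x":0,"y":0,"z":0,"ax":0,"ay":0,"az":0,"claw":0},{"x":0,"y":0,"z":0,"ax":0,"ay":0,"az":0,"claw":0},{"x":0,"y":0,"z":0,"ax":0,"ay":0,"az":0,"claw":0}]'
cat >> h.py <<'E'
def fitcyl(views,b,r,h,z):
    a=np.linspace(0,2*np.pi,60)
    def cost(q):
        P=np.vstack([np.c_[q[0]+r*np.cos(a),q[1]+r*np.sin(a),0*a+z],np.c_[q[0]+r*np.cos(a),q[1]+r*np.sin(a),0*a+z+h]])
        s=0
        for f,reg,fill in views:
            m=mask(P,f);s+=1-(m&reg).sum()/((m|reg).sum())
        return s
    q=differential_evolution(cost,b,maxiter=40,seed=1);return q.x.round(4),round(q.fun,3)
def fill(reg):
    c=cv2.findContours(reg.astype('uint8'),0,1)[0];k=max(c,key=cv2.contourArea);m=np.zeros(reg.shape,'uint8');cv2.fillPoly(m,[cv2.convexHull(k)],1);return m>0
E
python3 - <<'E'
from h import *
print(read_state()['tcp_pos'])
w=wrist();r=regions_of('roll',w)
for x in r:
    print(x['p'],x['centre'],x['region'].sum())
    print(fitcyl([(lambda P:wproj(w,P),fill(x['region']),0)],[(.55,.68),(-.03,.1)],.031,.025,.006))
p=snapshot('side')
for l in('can','bottle','carton'):
    print(l,[(round(r['p'],2),np.round(r['centre'])) for r in regions_of(l,p)])
E
```

```text
clock: 34.4
tcp_pos: [0.5078, 0.3311, 0.1466]
orientation: [3.121, -0.356, -0.002]
wrist_force: [0.3, 0.6, 0.4]
grip_width: 0.0854
grip_force: 0.0
clock: 35.4
tcp_pos: [0.6171, 0.0318, 0.1657]
orientation: [-3.121, 0.356, -0.0]
wrist_force: [0.6, 1.4, -0.2]
grip_width: 0.0857
grip_force: 0.0
clock: 36.4
tcp_pos: [0.617, 0.0333, 0.1057]
orientation: [-3.121, 0.356, -0.001]
wrist_force: [0.1, 0.3, -0.5]
grip_width: 0.0855
grip_force: 0.0
[0.61698546 0.03327632 0.10565693]
0.95 [251.1, 198.1] 3411
(array([0.6194, 0.0335]), np.float64(0.06))
can [(0.89, array([215., 300.]))]
bottle [(0.67, array([184., 290.]))]
carton [(0.91, array([252., 304.]))]
```

```bash
python3 -m pendant '[{"x":2,"y":0,"z":30,"ax":0,"ay":0,"az":0,"claw":0},{"x":0,"y":0,"z":30,"ax":0,"ay":0,"az":0,"claw":0},{"x":0,"y":0,"z":25,"ax":0,"ay":0,"az":0,"claw":0},{"x":0,"y":0,"z":10,"ax":0,"ay":0,"az":0,"claw":0},{"x":0,"y":0,"z":6,"ax":0,"ay":0,"az":0,"claw":0},{"x":0,"y":0,"z":0,"ax":0,"ay":0,"az":0,"claw":0},{"x":0,"y":0,"z":0,"ax":0,"ay":0,"az":0,"claw":0.15},{"x":0,"y":0,"z":0,"ax":0,"ay":0,"az":0,"claw":0.2}]'
python3 -m pendant '[{"x":0,"y":0,"z":0,"ax":0,"ay":0,"az":0,"claw":0.25},{"x":0,"y":0,"z":0,"ax":0,"ay":0,"az":0,"claw":0.3},{"x":0,"y":0,"z":0,"ax":0,"ay":0,"az":0,"claw":0.35},{"x":0,"y":0,"z":0,"ax":0,"ay":0,"az":0,"claw":0.4},{"x":0,"y":0,"z":0,"ax":0,"ay":0,"az":0,"claw":0.5},{"x":0,"y":0,"z":0,"ax":0,"ay":0,"az":0,"claw":0.5},{"x":0,"y":0,"z":0,"ax":0,"ay":0,"az":0,"claw":0.5},{"x":0,"y":0,"z":0,"ax":0,"ay":0,"az":0,"claw":0.5}]'
```

```text
clock: 37.7
tcp_pos: [0.6196, 0.0328, 0.0054]
orientation: [-3.121, 0.356, -0.003]
wrist_force: [0.1, 0.3, -0.2]
grip_width: 0.0684
grip_force: 0.0
clock: 38.7
tcp_pos: [0.6221, 0.0325, 0.0087]
orientation: [-3.121, 0.356, -0.01]
wrist_force: [-2.7, 0.2, 17.1]
grip_width: 0.043
grip_force: 8.6
```

Run:
```python
from h import *
print(read_state()['tcp_pos'],read_state()['grip_width'])
w=wrist();p=snapshot('side')
for n,c,f in(('w',w,lambda P:wproj(w,P)),('s',p,lambda P:proj(p,P))):
    for x in regions_of('roll',c)[:2]:
        b=np.argwhere(x['region']);print(n,x['p'],x['centre'],x['region'].sum(),b.min(0),b.max(0))
        print(fitcyl([(f,fill(x['region']),0)],[(.55,.70),(-.03,.1)],.031,.025,.006))
print(wproj(w,[[.6194,.0335,.031],[.6194,.0335,.006],[.622,.0325,.009]]))
```

```text
[0.62211847 0.03245714 0.00870902] 0.04304907048339871
w 0.58 [258.5, 222.3] 7544 [185 201] [298 306]
(array([0.6189, 0.0337]), np.float64(0.09))
s 0.75 [231.1, 207.9] 241 [194 220] [213 239]
(array([0.6188, 0.0301]), np.float64(0.268))
[[252.54966053 251.9716415 ]
 [252.7244865  232.80787273]
 [253.34805732 230.65663284]]
```

Run:
```python
from h import *
w=wrist();r=regions_of('roll',w)[0]['region'];g=cv2.cvtColor(w['color'],cv2.COLOR_RGB2GRAY)
for v in range(176,312,8):print(v,' '.join(('*' if r[v,u] else ' ')+f'{g[v,u]//10:02d}' for u in range(180,332,6)))
```

```text
176  20  21  20  20  20  20  20  20  20  20  20  20  21  21  21  18  16  16  16  16  16  16  16  16  16  16
184  19  19  19  20  20  20  20  20  20  20  20  19  16  14  14  16  16  16  16  16  16  16  16  16  16  16
192  18  18  18  18  18  18  18  18 *15 *12 *12 *12 *12 *12 *12 *12 *12  15  15  15  15  15  15  15  15  15
200  15  18  18  18  18  18 *16 *14 *12 *17 *16 *18 *18 *17 *17 *14 *11 *11 *12  15  15  15  14  14  14  04
208  05  17  18  18  18 *15 *15 *23 *23 *23 *18 *17 *18 *17 *17 *18 *17 *20 *14 *11  14  14  14  13  04  04
216  05  05  18  18  18 *22 *23 *23 *23 *23 *22 *18 *18 *17 *17 *18 *17 *17 *19 *19 *12  14  14  04  04  04
224  04  04  18  18 *23 *22 *18 *18 *17 *17 *17 *16  14 *15 *17 *17 *17 *17 *17 *18 *17  14  12  04  04  04
232  04  04  17  16  09  05 *19 *20 *16  14  14  13  13  13  15  19 *17 *17 *17 *21  06  08  07  04  04  03
240  04  04  06  08  08  04 *18 *20  12  13  13  13  13  13  13  16  18 *17 *17 *16  04  08  08  03  04  03
248  04  04  07  08  04  04 *17 *17 *11  11  13  13  13  13  13  13 *15 *17 *23 *20  04  07  08  04  03  04
256  03  03  08  08  03  04 *17 *17 *11 *10 *11 *11  12  11 *11 *11 *15 *22 *23 *15  04  03  08  08  03  03
264  03  05  10  06  03  03 *23 *23 *13 *10 *10 *11 *11 *12 *11 *14 *16 *23 *23 *16  03  03  10  10  03  03
272  03  03  03  06  03  03 *23 *23 *23 *21 *11 *11 *10 *11 *12 *20 *23 *23 *23 *23  03  03  07  03  03  03
280  02  03  03  03  03  06 *23 *23 *23 *23 *23 *23 *23 *23 *23 *23 *23 *23 *23 *22  04  03  03  03  03  03
288  02  02  02  03  03  17  21 *23 *23 *23 *23 *23 *23 *23 *23 *23 *23 *23  20  20  08  03  03  03  02  02
296  02  02  02  03  03  20  04  04  04  05 *18 *21 *23 *22 *16  07  04  04  14  20  18  04  03  03  02  02
304  02  02  02  02  03  04  04  04  04  04  04  04  04  04  04  04  04  04  04  08  20  04  03  02  02  02
```

Run:
```python
from h import *
w=wrist();T=np.array(w['T_tool_cam']);w['W']=T
for d in(0,5,10,15,20,25,30):print(d,wproj(w,np.array([[.011,0,-d/1000],[0,0,-d/1000],[.011,.0215,-d/1000],[.011,-.0215,-d/1000],[.011,.0425,-d/1000]])).round(0).tolist())
```

```text
0 [[253.0, 213.0], [253.0, 230.0], [290.0, 213.0], [217.0, 213.0], [325.0, 213.0]]
5 [[253.0, 216.0], [253.0, 234.0], [291.0, 216.0], [216.0, 216.0], [327.0, 216.0]]
10 [[253.0, 219.0], [253.0, 237.0], [292.0, 219.0], [215.0, 219.0], [329.0, 219.0]]
15 [[253.0, 223.0], [253.0, 241.0], [293.0, 223.0], [213.0, 223.0], [331.0, 222.0]]
20 [[253.0, 227.0], [253.0, 245.0], [294.0, 226.0], [212.0, 226.0], [333.0, 226.0]]
25 [[253.0, 231.0], [253.0, 250.0], [296.0, 230.0], [211.0, 230.0], [335.0, 230.0]]
30 [[253.0, 235.0], [253.0, 254.0], [297.0, 234.0], [210.0, 234.0], [338.0, 233.0]]
```

The numbers explain it: the real fingertips sit about 20 to 30 mm behind the reported TCP, depending on opening, so the fingers slid over the roll's top. The roll is still in place at (0.619, 0.0335). I'll open and regrip about 21 mm deeper.

```bash
python3 -m pendant '[{"x":0,"y":0,"z":-5,"ax":0,"ay":0,"az":0,"claw":0.5},{"x":0,"y":0,"z":-15,"ax":0,"ay":0,"az":0,"claw":0.5},{"x":0,"y":0,"z":0,"ax":0,"ay":0,"az":0,"claw":0},{"x":0,"y":0,"z":0,"ax":0,"ay":0,"az":0,"claw":0},{"x":0,"y":0,"z":0,"ax":0,"ay":0,"az":0,"claw":0},{"x":0,"y":0,"z":0,"ax":0,"ay":0,"az":0,"claw":0},{"x":0,"y":0,"z":10,"ax":0,"ay":0,"az":0,"claw":0},{"x":0,"y":0,"z":10,"ax":0,"ay":0,"az":0,"claw":0}]'
python3 -m pendant '[{"x":0,"y":0,"z":10,"ax":0,"ay":0,"az":0,"claw":0},{"x":0,"y":0,"z":9,"ax":0,"ay":0,"az":0,"claw":0},{"x":0,"y":0,"z":0,"ax":0,"ay":0,"az":0,"claw":0.1},{"x":0,"y":0,"z":0,"ax":0,"ay":0,"az":0,"claw":0.15},{"x":0,"y":0,"z":0,"ax":0,"ay":0,"az":0,"claw":0.2},{"x":0,"y":0,"z":0,"ax":0,"ay":0,"az":0,"claw":0.2},{"x":0,"y":0,"z":0,"ax":0,"ay":0,"az":0,"claw":0.2},{"x":0,"y":0,"z":0,"ax":0,"ay":0,"az":0,"claw":0.2}]'
python3 - <<'E'
from h import *
w=wrist()
for x in regions_of('roll',w)[:1]:
    print(x['p'],x['region'].sum(),fitcyl([(lambda P:wproj(w,P),fill(x['region']),0)],[(.55,.70),(-.03,.1)],.031,.025,.006))
E
```

```text
clock: 40.05
tcp_pos: [0.6186, 0.0328, 0.0034]
orientation: [3.121, -0.356, -0.001]
wrist_force: [0.3, -0.8, 0.3]
grip_width: 0.0856
grip_force: 0.0
clock: 41.05
tcp_pos: [0.6189, 0.0328, -0.0145]
orientation: [-3.121, 0.356, -0.0]
wrist_force: [-0.3, -0.2, -0.8]
grip_width: 0.0681
grip_force: 0.0
0.6 11628 (array([0.6187, 0.0338]), np.float64(0.043))
```

```bash
python3 -m pendant '[{"x":0,"y":0,"z":0,"ax":0,"ay":0,"az":0,"claw":0.25},{"x":0,"y":0,"z":0,"ax":0,"ay":0,"az":0,"claw":0.3},{"x":0,"y":0,"z":0,"ax":0,"ay":0,"az":0,"claw":0.35},{"x":0,"y":0,"z":0,"ax":0,"ay":0,"az":0,"claw":0.35},{"x":0,"y":0,"z":0,"ax":0,"ay":0,"az":0,"claw":0.35},{"x":0,"y":0,"z":0,"ax":0,"ay":0,"az":0,"claw":0.35},{"x":0,"y":0,"z":0,"ax":0,"ay":0,"az":0,"claw":0.35},{"x":0,"y":0,"z":0,"ax":0,"ay":0,"az":0,"claw":0.35}]'
```

```text
clock: 42.15
tcp_pos: [0.6195, 0.0328, -0.0139]
orientation: [-3.121, 0.356, -0.002]
wrist_force: [-0.1, 0.7, 5.7]
grip_width: 0.0593
grip_force: 65.0
```

```bash
python3 -m pendant '[{"x":0,"y":0,"z":-10,"ax":0,"ay":0,"az":0,"claw":0.4},{"x":0,"y":0,"z":-30,"ax":0,"ay":0,"az":0,"claw":0.4},{"x":0,"y":0,"z":-40,"ax":0,"ay":0,"az":0,"claw":0.4},{"x":0,"y":0,"z":-40,"ax":0,"ay":0,"az":0,"claw":0.4},{"x":0,"y":25,"z":0,"ax":0,"ay":0,"az":0,"claw":0.4},{"x":0,"y":40,"z":0,"ax":0,"ay":0,"az":0,"claw":0.4},{"x":0,"y":45,"z":0,"ax":0,"ay":0,"az":0,"claw":0.4},{"x":0,"y":45,"z":0,"ax":0,"ay":0,"az":0,"claw":0.4}]'
python3 -m pendant '[{"x":-2,"y":45,"z":0,"ax":0,"ay":0,"az":0,"claw":0.4},{"x":-2,"y":45,"z":0,"ax":0,"ay":0,"az":0,"claw":0.4},{"x":-2,"y":45,"z":0,"ax":0,"ay":0,"az":0,"claw":0.4},{"x":-2,"y":45,"z":0,"ax":0,"ay":0,"az":0,"claw":0.4},{"x":0,"y":44,"z":0,"ax":0,"ay":0,"az":0,"claw":0.4},{"x":0,"y":0,"z":0,"ax":0,"ay":0,"az":0,"claw":0.4},{"x":0,"y":0,"z":0,"ax":0,"ay":0,"az":0,"claw":0.4},{"x":0,"y":0,"z":0,"ax":0,"ay":0,"az":0,"claw":0.4}]'
python3 - <<'E'
from h import *
s=read_state();print(s['tcp_pos'])
w=wrist();p=snapshot('side');t=snapshot('top')
F={'w':(w,lambda P:wproj(w,P)),'s':(p,lambda P:proj(p,P)),'t':(t,lambda P:proj(t,P))}
# dark-grey base, r 45, h 10
for n,(c,f) in F.items():
    e=f(np.array([.5255,-.335,.01]))[0];print(n,'exp',e)
    for r in regions_of('holder',c):
        rg=r['region'];col=np.median(c['color'][rg],0)
        if col.max()-col.min()<25:
            print(n,round(r['p'],2),r['centre'],rg.sum(),col,fitcyl([(f,fill(rg),0)],[(.46,.59),(-.4,-.27)],.045,.010,0))
    for r in regions_of('roll',c)[:2]:print(n,'roll',round(r['p'],2),r['centre'],fitcyl([(f,fill(r['region']),0)],[(.45,.65),(-.42,-.25)],.031,.025,s['tcp_pos'][2]+.02))
E
```

```text
clock: 43.15
tcp_pos: [0.5831, -0.1192, 0.1053]
orientation: [3.121, -0.355, -0.001]
wrist_force: [0.0, -0.4, -0.4]
grip_width: 0.0595
grip_force: 64.6
clock: 44.15
tcp_pos: [0.5257, -0.3333, 0.1051]
orientation: [-3.121, 0.355, 0.001]
wrist_force: [-0.1, 1.0, -0.7]
grip_width: 0.0597
grip_force: 64.7
[ 0.52566068 -0.33333711  0.10513654]
w exp [255.37861843 186.7298551 ]
w 0.85 [261.2, 171.2] 4869 [70. 74. 75.] (array([ 0.525 , -0.3364]), np.float64(0.25))
w roll 0.59 [252.1, 268.9] (array([ 0.5246, -0.3337]), np.float64(0.06))
s exp [300.18728195 134.5286511 ]
s 0.79 [298.9, 135.0] 395 [46. 51. 55.] (array([ 0.5288, -0.3412]), np.float64(0.112))
s roll 0.49 [306.1, 105.5] (array([ 0.522 , -0.3365]), np.float64(0.474))
t exp [390.73787248 210.46468344]
t 0.58 [381.4, 217.3] 519 [49. 54. 58.] (array([ 0.5193, -0.3279]), np.float64(0.447))
t roll 0.52 [399.1, 214.1] (array([ 0.5145, -0.3265]), np.float64(0.785))
```

```bash
python3 -m pendant '[{"x":0,"y":1,"z":20,"ax":0,"ay":0,"az":0,"claw":0.4},{"x":0,"y":0,"z":20,"ax":0,"ay":0,"az":0,"claw":0.4},{"x":0,"y":0,"z":20,"ax":0,"ay":0,"az":0,"claw":0.4},{"x":0,"y":0,"z":15,"ax":0,"ay":0,"az":0,"claw":0.4},{"x":0,"y":0,"z":15,"ax":0,"ay":0,"az":0,"claw":0.4},{"x":0,"y":0,"z":10,"ax":0,"ay":0,"az":0,"claw":0.4},{"x":0,"y":0,"z":5,"ax":0,"ay":0,"az":0,"claw":0.4},{"x":0,"y":0,"z":0,"ax":0,"ay":0,"az":0,"claw":0.4}]'
python3 -m pendant '[{"x":0,"y":0,"z":4,"ax":0,"ay":0,"az":0,"claw":0.4},{"x":0,"y":0,"z":3,"ax":0,"ay":0,"az":0,"claw":0.4},{"x":0,"y":0,"z":2,"ax":0,"ay":0,"az":0,"claw":0.4},{"x":0,"y":0,"z":0,"ax":0,"ay":0,"az":0,"claw":0.4},{"x":0,"y":0,"z":0,"ax":0,"ay":0,"az":0,"claw":0.4},{"x":0,"y":0,"z":0,"ax":0,"ay":0,"az":0,"claw":0.4},{"x":0,"y":0,"z":0,"ax":0,"ay":0,"az":0,"claw":0.4},{"x":0,"y":0,"z":0,"ax":0,"ay":0,"az":0,"claw":0.4}]'
```

```text
clock: 45.6
tcp_pos: [0.5254, -0.3357, 0.0003]
orientation: [-3.121, 0.356, 0.0]
wrist_force: [0.5, 0.1, -0.9]
grip_width: 0.0597
grip_force: 64.7
clock: 46.6
tcp_pos: [0.5254, -0.3357, -0.0085]
orientation: [3.121, -0.356, 0.0]
wrist_force: [-0.0, 0.5, -0.6]
grip_width: 0.0594
grip_force: 64.7
```

```bash
python3 -m pendant '[{"x":0,"y":0,"z":1.5,"ax":0,"ay":0,"az":0,"claw":0.4},{"x":0,"y":0,"z":0,"ax":0,"ay":0,"az":0,"claw":0.2},{"x":0,"y":0,"z":0,"ax":0,"ay":0,"az":0,"claw":0},{"x":0,"y":0,"z":0,"ax":0,"ay":0,"az":0,"claw":0},{"x":0,"y":0,"z":0,"ax":0,"ay":0,"az":0,"claw":0},{"x":0,"y":0,"z":-20,"ax":0,"ay":0,"az":0,"claw":0},{"x":0,"y":0,"z":-40,"ax":0,"ay":0,"az":0,"claw":0},{"x":0,"y":0,"z":-40,"ax":0,"ay":0,"az":0,"claw":0}]'
python3 -m pendant '[{"x":0,"y":0,"z":-20,"ax":0,"ay":0,"az":0,"claw":0},{"x":0,"y":0,"z":-20,"ax":0,"ay":0,"az":0,"claw":0},{"x":0,"y":0,"z":0,"ax":0,"ay":0,"az":0,"claw":0},{"x":0,"y":0,"z":0,"ax":0,"ay":0,"az":0,"claw":0},{"x":0,"y":0,"z":0,"ax":0,"ay":0,"az":0,"claw":0},{"x":0,"y":0,"z":0,"ax":0,"ay":0,"az":0,"claw":0},{"x":0,"y":0,"z":0,"ax":0,"ay":0,"az":0,"claw":0},{"x":0,"y":0,"z":0,"ax":0,"ay":0,"az":0,"claw":0}]'
python3 - <<'E'
from h import *
s=read_state();print(s['tcp_pos'])
w=wrist();p=snapshot('side');t=snapshot('top')
F={'w':(w,lambda P:wproj(w,P)),'s':(p,lambda P:proj(p,P))}
for n,(c,f) in F.items():
    for r in regions_of('roll',c)[:2]:
        print(n,'roll',round(r['p'],2),r['centre'],[(z,fitcyl([(f,fill(r['region']),0)],[(.45,.65),(-.42,-.25)],.031,.025,z)) for z in(.01,.03)])
    for r in regions_of('holder',c)[:3]:print(n,'holder',r['p'],r['centre'],np.median(c['color'][r['region']],0),fitcyl([(f,fill(r['region']),0)],[(.45,.6),(-.42,-.25)],.045,.010,0))
F={'w':(w,lambda P:wproj(w,P)),'s':(p,lambda P:proj(p,P))}
for l in('can','bottle','carton'):
    print(l,[(round(r['p'],2),np.round(r['centre'])) for r in regions_of(l,p)])
r=regions_of('can',p)[0]['region'];a=np.linspace(0,2*np.pi,60)
print('can',fitcyl([(F['s'][1],fill(r),0)],[(.45,.57),(.27,.4)],.0315,.105,.003))
E
```

```text
clock: 47.6
tcp_pos: [0.5255, -0.3357, 0.0922]
orientation: [3.121, -0.356, 0.001]
wrist_force: [0.4, -0.2, 1.0]
grip_width: 0.0855
grip_force: 0.0
clock: 48.6
tcp_pos: [0.5253, -0.3356, 0.1296]
orientation: [-3.121, 0.356, 0.0]
wrist_force: [0.5, -0.4, -1.4]
grip_width: 0.0852
grip_force: 0.0
[ 0.52532785 -0.33558995  0.12964199]
w roll 0.64 [257.7, 194.2] [(0.01, (array([ 0.5258, -0.3371]), np.float64(0.063))), (0.03, (array([ 0.5276, -0.3366]), np.float64(0.192)))]
w holder 0.85 [255.8, 170.8] [65. 69. 69.] (array([ 0.5265, -0.3371]), np.float64(0.021))
w holder 0.62 [307.6, 279.9] [ 41.  67. 136.] (array([ 0.45  , -0.3706]), np.float64(0.836))
s roll 0.82 [294.9, 131.2] [(0.01, (array([ 0.5279, -0.3361]), np.float64(0.107))), (0.03, (array([ 0.5223, -0.3163]), np.float64(0.155)))]
s roll 0.17 [250.2, 304.7] [(0.01, (array([ 0.5334, -0.3417]), np.float64(1.0))), (0.03, (array([ 0.5334, -0.3417]), np.float64(1.0)))]
s holder 0.76 [341.3, 137.7] [ 20.  54. 128.] (array([ 0.45  , -0.3758]), np.float64(0.854))
s holder 0.65 [274.8, 157.0] [ 21.  58. 138.] (array([ 0.5685, -0.2501]), np.float64(0.735))
s holder 0.53 [300.5, 141.9] [43. 48. 50.] (array([ 0.5268, -0.3365]), np.float64(0.283))
can [(0.56, array([215., 298.]))]
bottle [(0.92, array([187., 288.]))]
carton [(0.62, array([250., 303.]))]
can (array([0.5098, 0.3334]), np.float64(0.018))
```

The roll lies at (0.5258, -0.3371), z 0.01, against the holder at (0.5265, -0.3371), and all three things still stand on the mat. Now the return, can first.

```bash
python3 -m pendant '[{"x":0,"y":0,"z":-35,"ax":0,"ay":0,"az":0,"claw":0},{"x":0,"y":0,"z":-35,"ax":0,"ay":0,"az":0,"claw":0},{"x":-12,"y":-46,"z":0,"ax":0,"ay":0,"az":0,"claw":0},{"x":-12,"y":-46,"z":0,"ax":0,"ay":0,"az":0,"claw":0},{"x":-12,"y":-46,"z":0,"ax":0,"ay":0,"az":0,"claw":0},{"x":-12,"y":-46,"z":0,"ax":0,"ay":0,"az":0,"claw":0},{"x":-12,"y":-46,"z":0,"ax":0,"ay":0,"az":0,"claw":0},{"x":-12,"y":-46,"z":0,"ax":0,"ay":0,"az":0,"claw":0}]'
python3 -m pendant '[{"x":-12,"y":-46,"z":0,"ax":0,"ay":0,"az":0,"claw":0},{"x":-12,"y":-46,"z":0,"ax":0,"ay":0,"az":0,"claw":0},{"x":-12,"y":-46,"z":0,"ax":0,"ay":0,"az":0,"claw":0},{"x":-12,"y":-46,"z":0,"ax":0,"ay":0,"az":0,"claw":0},{"x":-12,"y":-46,"z":0,"ax":0,"ay":0,"az":0,"claw":0},{"x":-12,"y":-46,"z":0,"ax":0,"ay":0,"az":0,"claw":0},{"x":-11,"y":-46,"z":0,"ax":0,"ay":0,"az":0,"claw":0},{"x":-11,"y":-46,"z":0,"ax":0,"ay":0,"az":0,"claw":0}]'
python3 -m pendant '[{"x":0,"y":0,"z":0,"ax":0,"ay":0,"az":0,"claw":0},{"x":0,"y":0,"z":0,"ax":0,"ay":0,"az":0,"claw":0},{"x":0,"y":0,"z":0,"ax":0,"ay":0,"az":0,"claw":0},{"x":0,"y":0,"z":0,"ax":0,"ay":0,"az":0,"claw":0},{"x":0,"y":0,"z":0,"ax":0,"ay":0,"az":0,"claw":0},{"x":0,"y":0,"z":0,"ax":0,"ay":0,"az":0,"claw":0},{"x":0,"y":0,"z":0,"ax":0,"ay":0,"az":0,"claw":0},{"x":0,"y":0,"z":0,"ax":0,"ay":0,"az":0,"claw":0}]'
python3 - <<'E'
from h import *
s=read_state();print(s['tcp_pos'])
w=wrist();p=snapshot('side');F={'w':(w,lambda P:wproj(w,P)),'s':(p,lambda P:proj(p,P))}
for n,(c,f) in F.items():
    for l in('can','bottle','carton'):
        for r in regions_of(l,c)[:1]:print(n,l,round(r['p'],2),r['centre'],r['region'].sum(),fitcyl([(f,fill(r['region']),0)],[(.38,.64),(.27,.4)],.0315,.105,.003) if l=='can' else '')
go(.5095,.332,.056)
E
```

```text
clock: 50.15
tcp_pos: [0.5173, -0.0491, 0.2001]
orientation: [-3.121, 0.357, -0.001]
wrist_force: [0.2, -0.1, -0.2]
grip_width: 0.0853
grip_force: 0.0
clock: 51.15
tcp_pos: [0.5087, 0.3308, 0.2001]
orientation: [-3.121, 0.356, -0.001]
wrist_force: [0.3, 0.7, -0.4]
grip_width: 0.0857
grip_force: 0.0
clock: 52.15
tcp_pos: [0.5088, 0.3292, 0.1999]
orientation: [-3.121, 0.356, -0.0]
wrist_force: [-0.3, -0.0, 0.3]
grip_width: 0.0853
grip_force: 0.0
[0.50882794 0.32921423 0.19989383]
w can 0.9 [250.7, 183.7] 4356 (array([0.5087, 0.3328]), np.float64(0.016))
w bottle 0.9 [223.0, 96.3] 2699 
s can 0.7 [212.8, 298.5] 1038 (array([0.5095, 0.3337]), np.float64(0.017))
s bottle 0.61 [183.3, 287.7] 654 
s carton 0.96 [248.5, 306.0] 1154 
tool delta mm [  0.   -2.8 143.9]
```

```bash
python3 -m pendant '[{"x":0,"y":-3,"z":30,"ax":0,"ay":0,"az":0,"claw":0},{"x":0,"y":0,"z":35,"ax":0,"ay":0,"az":0,"claw":0},{"x":0,"y":0,"z":35,"ax":0,"ay":0,"az":0,"claw":0},{"x":0,"y":0,"z":30,"ax":0,"ay":0,"az":0,"claw":0},{"x":0,"y":0,"z":14,"ax":0,"ay":0,"az":0,"claw":0},{"x":0,"y":0,"z":0,"ax":0,"ay":0,"az":0,"claw":0.15},{"x":0,"y":0,"z":0,"ax":0,"ay":0,"az":0,"claw":0.25},{"x":0,"y":0,"z":0,"ax":0,"ay":0,"az":0,"claw":0.3}]'
python3 -m pendant '[{"x":0,"y":0,"z":0,"ax":0,"ay":0,"az":0,"claw":0.35},{"x":0,"y":0,"z":0,"ax":0,"ay":0,"az":0,"claw":0.4},{"x":0,"y":0,"z":0,"ax":0,"ay":0,"az":0,"claw":0.5},{"x":0,"y":0,"z":0,"ax":0,"ay":0,"az":0,"claw":0.5},{"x":0,"y":0,"z":0,"ax":0,"ay":0,"az":0,"claw":0.5},{"x":0,"y":0,"z":-3,"ax":0,"ay":0,"az":0,"claw":0.5},{"x":0,"y":0,"z":-4,"ax":0,"ay":0,"az":0,"claw":0.5},{"x":0,"y":0,"z":-5,"ax":0,"ay":0,"az":0,"claw":0.5}]'
python3 -m pendant '[{"x":0,"y":0,"z":-20,"ax":0,"ay":0,"az":0,"claw":0.5},{"x":0,"y":0,"z":-30,"ax":0,"ay":0,"az":0,"claw":0.5},{"x":0,"y":0,"z":-40,"ax":0,"ay":0,"az":0,"claw":0.5},{"x":0,"y":0,"z":-40,"ax":0,"ay":0,"az":0,"claw":0.5},{"x":0,"y":0,"z":0,"ax":0,"ay":0,"az":0,"claw":0.5},{"x":0,"y":0,"z":0,"ax":0,"ay":0,"az":0,"claw":0.5},{"x":0,"y":0,"z":0,"ax":0,"ay":0,"az":0,"claw":0.5},{"x":0,"y":0,"z":0,"ax":0,"ay":0,"az":0,"claw":0.5}]'
python3 -c "
from h import *
go(.6,-.0343,.2)"
```

```text
clock: 53.55
tcp_pos: [0.5108, 0.333, 0.0578]
orientation: [-3.119, 0.356, -0.004]
wrist_force: [0.9, 0.4, 1.5]
grip_width: 0.0605
grip_force: 26.7
clock: 54.55
tcp_pos: [0.5087, 0.3316, 0.0671]
orientation: [3.12, -0.356, -0.002]
wrist_force: [-0.4, 0.5, -4.4]
grip_width: 0.0594
grip_force: 65.3
clock: 55.55
tcp_pos: [0.5084, 0.3315, 0.1957]
orientation: [3.119, -0.356, -0.005]
wrist_force: [0.1, 0.2, -5.5]
grip_width: 0.0593
grip_force: 66.1
tool delta mm [171.7 335.7  -3.9]
```

```bash
python3 -m pendant '[{"x":15,"y":30,"z":0,"ax":0,"ay":0,"az":0,"claw":0.5},{"x":22,"y":42,"z":0,"ax":0,"ay":0,"az":0,"claw":0.5},{"x":22,"y":42,"z":0,"ax":0,"ay":0,"az":0,"claw":0.5},{"x":22,"y":42,"z":0,"ax":0,"ay":0,"az":0,"claw":0.5},{"x":22,"y":42,"z":0,"ax":0,"ay":0,"az":0,"claw":0.5},{"x":22,"y":42,"z":0,"ax":0,"ay":0,"az":0,"claw":0.5},{"x":22,"y":42,"z":0,"ax":0,"ay":0,"az":0,"claw":0.5},{"x":22,"y":42,"z":0,"ax":0,"ay":0,"az":0,"claw":0.5}]'
python3 -m pendant '[{"x":3,"y":12,"z":0,"ax":0,"ay":0,"az":0,"claw":0.5},{"x":0,"y":0,"z":30,"ax":0,"ay":0,"az":0,"claw":0.5},{"x":0,"y":0,"z":35,"ax":0,"ay":0,"az":0,"claw":0.5},{"x":0,"y":0,"z":35,"ax":0,"ay":0,"az":0,"claw":0.5},{"x":0,"y":0,"z":20,"ax":0,"ay":0,"az":0,"claw":0.5},{"x":0,"y":0,"z":8,"ax":0,"ay":0,"az":0,"claw":0.5},{"x":0,"y":0,"z":0,"ax":0,"ay":0,"az":0,"claw":0.5},{"x":0,"y":0,"z":0,"ax":0,"ay":0,"az":0,"claw":0.5}]'
python3 -c "
from h import *
go(.6,-.0343,.0595)"
```

```text
clock: 56.55
tcp_pos: [0.6009, -0.0231, 0.1968]
orientation: [-3.121, 0.356, 0.002]
wrist_force: [0.9, 0.5, -4.2]
grip_width: 0.0595
grip_force: 66.3
clock: 57.55
tcp_pos: [0.6028, -0.034, 0.0716]
orientation: [-3.121, 0.356, -0.005]
wrist_force: [0.3, 0.8, -4.2]
grip_width: 0.0592
grip_force: 66.6
tool delta mm [-2.7  0.9 12.1]
```

```bash
python3 -m pendant '[{"x":-1,"y":0,"z":4,"ax":0,"ay":0,"az":0,"claw":0.5},{"x":0,"y":0,"z":3,"ax":0,"ay":0,"az":0,"claw":0.5},{"x":0,"y":0,"z":0,"ax":0,"ay":0,"az":0,"claw":0.5},{"x":0,"y":0,"z":0,"ax":0,"ay":0,"az":0,"claw":0.5},{"x":0,"y":0,"z":0,"ax":0,"ay":0,"az":0,"claw":0.5},{"x":0,"y":0,"z":0,"ax":0,"ay":0,"az":0,"claw":0.5},{"x":0,"y":0,"z":0,"ax":0,"ay":0,"az":0,"claw":0.5},{"x":0,"y":0,"z":0,"ax":0,"ay":0,"az":0,"claw":0.5}]'
```

```text
clock: 58.55
tcp_pos: [0.6004, -0.0338, 0.0629]
orientation: [-3.121, 0.356, -0.0]
wrist_force: [-0.5, 0.5, -5.2]
grip_width: 0.0594
grip_force: 66.6
```

Lower until contact, then release.

```bash
python3 -m pendant '[{"x":0,"y":0,"z":2,"ax":0,"ay":0,"az":0,"claw":0.5},{"x":0,"y":0,"z":1,"ax":0,"ay":0,"az":0,"claw":0.5},{"x":0,"y":0,"z":0,"ax":0,"ay":0,"az":0,"claw":0.5},{"x":0,"y":0,"z":0,"ax":0,"ay":0,"az":0,"claw":0.5},{"x":0,"y":0,"z":0,"ax":0,"ay":0,"az":0,"claw":0.5},{"x":0,"y":0,"z":0,"ax":0,"ay":0,"az":0,"claw":0.5},{"x":0,"y":0,"z":0,"ax":0,"ay":0,"az":0,"claw":0.5},{"x":0,"y":0,"z":0,"ax":0,"ay":0,"az":0,"claw":0.5}]'
```

```text
clock: 59.55
tcp_pos: [0.6008, -0.0338, 0.0611]
orientation: [3.121, -0.356, 0.002]
wrist_force: [-3.2, 0.7, 5.3]
grip_width: 0.0592
grip_force: 67.5
```

```bash
python3 -m pendant '[{"x":0,"y":0,"z":-1,"ax":0,"ay":0,"az":0,"claw":0.5},{"x":0,"y":0,"z":0,"ax":0,"ay":0,"az":0,"claw":0.25},{"x":0,"y":0,"z":0,"ax":0,"ay":0,"az":0,"claw":0},{"x":0,"y":0,"z":0,"ax":0,"ay":0,"az":0,"claw":0},{"x":0,"y":0,"z":0,"ax":0,"ay":0,"az":0,"claw":0},{"x":0,"y":0,"z":-20,"ax":0,"ay":0,"az":0,"claw":0},{"x":0,"y":0,"z":-40,"ax":0,"ay":0,"az":0,"claw":0},{"x":0,"y":0,"z":-40,"ax":0,"ay":0,"az":0,"claw":0}]'
python3 -m pendant '[{"x":0,"y":0,"z":-30,"ax":0,"ay":0,"az":0,"claw":0},{"x":0,"y":0,"z":0,"ax":0,"ay":0,"az":0,"claw":0},{"x":0,"y":0,"z":0,"ax":0,"ay":0,"az":0,"claw":0},{"x":0,"y":0,"z":0,"ax":0,"ay":0,"az":0,"claw":0},{"x":0,"y":0,"z":0,"ax":0,"ay":0,"az":0,"claw":0},{"x":0,"y":0,"z":0,"ax":0,"ay":0,"az":0,"claw":0},{"x":0,"y":0,"z":0,"ax":0,"ay":0,"az":0,"claw":0},{"x":0,"y":0,"z":0,"ax":0,"ay":0,"az":0,"claw":0}]'
python3 - <<'E'
from h import *
w=wrist();r=regions_of('can',w)[0];print(r['p'],fitcan([(lambda P:wproj(w,P),r['region'])],[(.55,.65),(-.09,.03),(-.4,.4),(-.4,.4)]))
go(.594,.338,.19)
E
```

```text
clock: 60.55
tcp_pos: [0.6005, -0.0338, 0.1632]
orientation: [-3.121, 0.356, -0.001]
wrist_force: [0.0, -0.3, 0.4]
grip_width: 0.0853
grip_force: 0.0
clock: 61.55
tcp_pos: [0.6004, -0.0338, 0.1908]
orientation: [-3.121, 0.356, 0.0]
wrist_force: [-0.0, 0.1, -0.4]
grip_width: 0.0851
grip_force: 0.0
0.84 (array([ 0.59709247, -0.03400092,  0.02921662, -0.00192658]), np.float64(0.02712550607287445))
tool delta mm [ -90.  -360.8    0.9]
```

```bash
python3 -m pendant '[{"x":-11,"y":-45,"z":0,"ax":0,"ay":0,"az":0,"claw":0},{"x":-11,"y":-45,"z":0,"ax":0,"ay":0,"az":0,"claw":0},{"x":-11,"y":-45,"z":0,"ax":0,"ay":0,"az":0,"claw":0},{"x":-11,"y":-45,"z":0,"ax":0,"ay":0,"az":0,"claw":0},{"x":-11,"y":-45,"z":0,"ax":0,"ay":0,"az":0,"claw":0},{"x":-11,"y":-45,"z":0,"ax":0,"ay":0,"az":0,"claw":0},{"x":-12,"y":-45,"z":0,"ax":0,"ay":0,"az":0,"claw":0},{"x":-12,"y":-46,"z":0,"ax":0,"ay":0,"az":0,"claw":0}]'
python3 -m pendant '[{"x":0,"y":0,"z":0,"ax":0,"ay":0,"az":0,"claw":0},{"x":0,"y":0,"z":0,"ax":0,"ay":0,"az":0,"claw":0},{"x":0,"y":0,"z":0,"ax":0,"ay":0,"az":0,"claw":0},{"x":0,"y":0,"z":0,"ax":0,"ay":0,"az":0,"claw":0},{"x":0,"y":0,"z":0,"ax":0,"ay":0,"az":0,"claw":0},{"x":0,"y":0,"z":0,"ax":0,"ay":0,"az":0,"claw":0},{"x":0,"y":0,"z":0,"ax":0,"ay":0,"az":0,"claw":0},{"x":0,"y":0,"z":0,"ax":0,"ay":0,"az":0,"claw":0}]'
cat >> h.py <<'E'
def fitbot(f,reg,b,z):
    a=np.linspace(0,2*np.pi,40)
    ring=lambda q,r,h:np.c_[q[0]+r*np.cos(a),q[1]+r*np.sin(a),0*a+z+h]
    def cost(q):
        m=mask(np.vstack([ring(q,.028,0),ring(q,.028,.078)]),f)|mask(np.vstack([ring(q,.028,.078),ring(q,.016,.09)]),f)|mask(np.vstack([ring(q,.016,.09),ring(q,.016,.118)]),f)
        return 1-(m&reg).sum()/((m|reg).sum())
    q=differential_evolution(cost,b,maxiter=40,seed=1);return q.x.round(4),round(q.fun,3)
E
python3 - <<'E'
from h import *
w=wrist();r=regions_of('bottle',w)[0];print(r['p'],fitbot(lambda P:wproj(w,P),r['region'],[(.55,.65),(.28,.4)],.003))
p=snapshot('side');r=regions_of('bottle',p)[0];print(r['p'],fitbot(lambda P:proj(p,P),r['region'],[(.55,.65),(.28,.4)],.003))
go(.594,.338,.078)
E
```

```text
clock: 62.65
tcp_pos: [0.594, 0.3397, 0.191]
orientation: [-3.121, 0.356, -0.001]
wrist_force: [-0.0, -0.6, 0.7]
grip_width: 0.0857
grip_force: 0.0
clock: 63.65
tcp_pos: [0.594, 0.3382, 0.1909]
orientation: [3.121, -0.356, -0.0]
wrist_force: [1.0, 0.2, 0.2]
grip_width: 0.0856
grip_force: 0.0
0.94 (array([0.5931, 0.3367]), np.float64(0.05))
0.88 (array([0.5951, 0.3384]), np.float64(0.043))
tool delta mm [1.000e-01 3.000e-01 1.129e+02]
```

```bash
python3 -m pendant '[{"x":0,"y":0,"z":30,"ax":0,"ay":0,"az":0,"claw":0},{"x":0,"y":0,"z":35,"ax":0,"ay":0,"az":0,"claw":0},{"x":0,"y":0,"z":30,"ax":0,"ay":0,"az":0,"claw":0},{"x":0,"y":0,"z":16,"ax":0,"ay":0,"az":0,"claw":0},{"x":0,"y":0,"z":0,"ax":0,"ay":0,"az":0,"claw":0.2},{"x":0,"y":0,"z":0,"ax":0,"ay":0,"az":0,"claw":0.4},{"x":0,"y":0,"z":0,"ax":0,"ay":0,"az":0,"claw":0.5},{"x":0,"y":0,"z":0,"ax":0,"ay":0,"az":0,"claw":0.55}]'
python3 -m pendant '[{"x":0,"y":0,"z":0,"ax":0,"ay":0,"az":0,"claw":0.6},{"x":0,"y":0,"z":0,"ax":0,"ay":0,"az":0,"claw":0.65},{"x":0,"y":0,"z":0,"ax":0,"ay":0,"az":0,"claw":0.7},{"x":0,"y":0,"z":0,"ax":0,"ay":0,"az":0,"claw":0.75},{"x":0,"y":0,"z":0,"ax":0,"ay":0,"az":0,"claw":0.8},{"x":0,"y":0,"z":0,"ax":0,"ay":0,"az":0,"claw":0.8},{"x":0,"y":0,"z":0,"ax":0,"ay":0,"az":0,"claw":0.8},{"x":0,"y":0,"z":0,"ax":0,"ay":0,"az":0,"claw":0.8}]'
```

```text
clock: 64.85
tcp_pos: [0.5948, 0.3386, 0.0812]
orientation: [-3.12, 0.356, -0.003]
wrist_force: [-0.3, 0.0, -0.3]
grip_width: 0.0382
grip_force: 0.0
clock: 65.85
tcp_pos: [0.5945, 0.3382, 0.0807]
orientation: [-3.121, 0.356, -0.001]
wrist_force: [-1.3, -2.0, 5.3]
grip_width: 0.0296
grip_force: 59.1
```

```bash
python3 -m pendant '[{"x":0,"y":0,"z":-4,"ax":0,"ay":0,"az":0,"claw":0.8},{"x":0,"y":0,"z":-10,"ax":0,"ay":0,"az":0,"claw":0.8},{"x":0,"y":0,"z":-26,"ax":0,"ay":0,"az":0,"claw":0.8},{"x":0,"y":0,"z":-40,"ax":0,"ay":0,"az":0,"claw":0.8},{"x":0,"y":0,"z":-40,"ax":0,"ay":0,"az":0,"claw":0.8},{"x":0,"y":0,"z":0,"ax":0,"ay":0,"az":0,"claw":0.8},{"x":0,"y":0,"z":0,"ax":0,"ay":0,"az":0,"claw":0.8},{"x":0,"y":0,"z":0,"ax":0,"ay":0,"az":0,"claw":0.8}]'
python3 -c "
from h import *
go(.6385,.1055,.2)"
```

```text
clock: 66.85
tcp_pos: [0.5925, 0.3375, 0.1969]
orientation: [3.119, -0.356, -0.006]
wrist_force: [-0.3, -0.5, -2.4]
grip_width: 0.03
grip_force: 59.6
tool delta mm [ 97.1 215.7  -2.8]
```

```bash
python3 -m pendant '[{"x":12,"y":26,"z":0,"ax":0,"ay":0,"az":0,"claw":0.8},{"x":18,"y":40,"z":0,"ax":0,"ay":0,"az":0,"claw":0.8},{"x":18,"y":40,"z":0,"ax":0,"ay":0,"az":0,"claw":0.8},{"x":18,"y":40,"z":0,"ax":0,"ay":0,"az":0,"claw":0.8},{"x":18,"y":40,"z":0,"ax":0,"ay":0,"az":0,"claw":0.8},{"x":12,"y":30,"z":0,"ax":0,"ay":0,"az":0,"claw":0.8},{"x":0,"y":0,"z":30,"ax":0,"ay":0,"az":0,"claw":0.8},{"x":0,"y":0,"z":35,"ax":0,"ay":0,"az":0,"claw":0.8}]'
python3 -m pendant '[{"x":0,"y":0,"z":30,"ax":0,"ay":0,"az":0,"claw":0.8},{"x":0,"y":0,"z":10,"ax":0,"ay":0,"az":0,"claw":0.8},{"x":0,"y":0,"z":5,"ax":0,"ay":0,"az":0,"claw":0.8},{"x":0,"y":0,"z":0,"ax":0,"ay":0,"az":0,"claw":0.8},{"x":0,"y":0,"z":0,"ax":0,"ay":0,"az":0,"claw":0.8},{"x":0,"y":0,"z":0,"ax":0,"ay":0,"az":0,"claw":0.8},{"x":0,"y":0,"z":0,"ax":0,"ay":0,"az":0,"claw":0.8},{"x":0,"y":0,"z":0,"ax":0,"ay":0,"az":0,"claw":0.8}]'
python3 -c "
from h import *
go(.6385,.1055,.084)"
```

```text
clock: 67.85
tcp_pos: [0.6387, 0.1052, 0.1332]
orientation: [3.121, -0.359, -0.001]
wrist_force: [0.8, 0.2, -3.2]
grip_width: 0.03
grip_force: 59.8
clock: 68.85
tcp_pos: [0.639, 0.1061, 0.0902]
orientation: [-3.121, 0.356, -0.001]
wrist_force: [-0.5, -0.4, -2.6]
grip_width: 0.03
grip_force: 59.8
tool delta mm [-0.3  0.7  6.2]
```

```bash
python3 -m pendant '[{"x":0,"y":0,"z":3,"ax":0,"ay":0,"az":0,"claw":0.8},{"x":0,"y":0,"z":2,"ax":0,"ay":0,"az":0,"claw":0.8},{"x":0,"y":0,"z":1,"ax":0,"ay":0,"az":0,"claw":0.8},{"x":0,"y":0,"z":0,"ax":0,"ay":0,"az":0,"claw":0.8},{"x":0,"y":0,"z":0,"ax":0,"ay":0,"az":0,"claw":0.8},{"x":0,"y":0,"z":0,"ax":0,"ay":0,"az":0,"claw":0.8},{"x":0,"y":0,"z":0,"ax":0,"ay":0,"az":0,"claw":0.8},{"x":0,"y":0,"z":0,"ax":0,"ay":0,"az":0,"claw":0.8}]'
```

```text
clock: 69.85
tcp_pos: [0.6389, 0.1062, 0.0839]
orientation: [-3.121, 0.356, 0.0]
wrist_force: [0.6, -0.2, -2.1]
grip_width: 0.0299
grip_force: 60.0
```

```bash
python3 -m pendant '[{"x":0,"y":0,"z":1.5,"ax":0,"ay":0,"az":0,"claw":0.8},{"x":0,"y":0,"z":0,"ax":0,"ay":0,"az":0,"claw":0.8},{"x":0,"y":0,"z":0,"ax":0,"ay":0,"az":0,"claw":0.5},{"x":0,"y":0,"z":0,"ax":0,"ay":0,"az":0,"claw":0},{"x":0,"y":0,"z":0,"ax":0,"ay":0,"az":0,"claw":0},{"x":0,"y":0,"z":0,"ax":0,"ay":0,"az":0,"claw":0},{"x":0,"y":0,"z":-30,"ax":0,"ay":0,"az":0,"claw":0},{"x":0,"y":0,"z":-40,"ax":0,"ay":0,"az":0,"claw":0}]'
python3 -m pendant '[{"x":0,"y":0,"z":-40,"ax":0,"ay":0,"az":0,"claw":0},{"x":0,"y":0,"z":0,"ax":0,"ay":0,"az":0,"claw":0},{"x":0,"y":0,"z":0,"ax":0,"ay":0,"az":0,"claw":0},{"x":0,"y":0,"z":0,"ax":0,"ay":0,"az":0,"claw":0},{"x":0,"y":0,"z":0,"ax":0,"ay":0,"az":0,"claw":0},{"x":0,"y":0,"z":0,"ax":0,"ay":0,"az":0,"claw":0},{"x":0,"y":0,"z":0,"ax":0,"ay":0,"az":0,"claw":0},{"x":0,"y":0,"z":0,"ax":0,"ay":0,"az":0,"claw":0}]'
python3 - <<'E'
from h import *
w=wrist();r=regions_of('bottle',w)[0];print(r['p'],fitbot(lambda P:wproj(w,P),r['region'],[(.57,.7),(.04,.16)],.007))
p=snapshot('side');r=regions_of('bottle',p)[0];print(r['p'],fitbot(lambda P:proj(p,P),r['region'],[(.57,.7),(.04,.16)],.007))
go(.421,.322,.195)
E
```

```text
clock: 70.85
tcp_pos: [0.6375, 0.106, 0.1512]
orientation: [3.12, -0.356, -0.006]
wrist_force: [-0.1, 0.5, 0.7]
grip_width: 0.0855
grip_force: 0.0
clock: 71.85
tcp_pos: [0.6389, 0.1061, 0.1923]
orientation: [-3.121, 0.356, 0.0]
wrist_force: [0.3, 0.1, -1.3]
grip_width: 0.0857
grip_force: 0.0
0.78 (array([0.6406, 0.1045]), np.float64(0.067))
0.67 (array([0.6392, 0.1067]), np.float64(0.078))
tool delta mm [-261.  -161.2   -2.5]
```

Bottle is back within about 3 mm. Now the carton.

```bash
python3 -m pendant '[{"x":-37,"y":-23,"z":0,"ax":0,"ay":0,"az":0,"claw":0},{"x":-37,"y":-23,"z":0,"ax":0,"ay":0,"az":0,"claw":0},{"x":-37,"y":-23,"z":0,"ax":0,"ay":0,"az":0,"claw":0},{"x":-37,"y":-23,"z":0,"ax":0,"ay":0,"az":0,"claw":0},{"x":-37,"y":-23,"z":0,"ax":0,"ay":0,"az":0,"claw":0},{"x":-38,"y":-23,"z":0,"ax":0,"ay":0,"az":0,"claw":0},{"x":-38,"y":-23,"z":0,"ax":0,"ay":0,"az":0,"claw":0},{"x":0,"y":0,"z":0,"ax":0,"ay":0,"az":0,"claw":0}]'
python3 -m pendant '[{"x":0,"y":0,"z":0,"ax":0,"ay":0,"az":0,"claw":0},{"x":0,"y":0,"z":0,"ax":0,"ay":0,"az":0,"claw":0},{"x":0,"y":0,"z":30,"ax":0,"ay":0,"az":0,"claw":0},{"x":0,"y":0,"z":35,"ax":0,"ay":0,"az":0,"claw":0},{"x":0,"y":0,"z":35,"ax":0,"ay":0,"az":0,"claw":0},{"x":0,"y":0,"z":25,"ax":0,"ay":0,"az":0,"claw":0},{"x":0,"y":0,"z":10,"ax":0,"ay":0,"az":0,"claw":0},{"x":0,"y":0,"z":0,"ax":0,"ay":0,"az":0,"claw":0}]'
python3 - <<'E'
from h import *
go(.421,.322,.055);p=snapshot('side');r=regions_of('carton',p)
print(r[0]['p'],r[0]['centre'])
E
```

```text
clock: 73.05
tcp_pos: [0.419, 0.3236, 0.1926]
orientation: [-3.121, 0.35, 0.0]
wrist_force: [-0.5, -0.6, -0.1]
grip_width: 0.085
grip_force: 0.0
clock: 74.05
tcp_pos: [0.4211, 0.3212, 0.057]
orientation: [3.12, -0.358, -0.001]
wrist_force: [0.1, 0.1, 0.9]
grip_width: 0.0851
grip_force: 0.0
tool delta mm [-0.3 -0.8  2. ]
0.79 [253.4, 309.0]
```

```bash
python3 -m pendant '[{"x":0,"y":0,"z":0,"ax":0,"ay":0,"az":0,"claw":0.2},{"x":0,"y":0,"z":0,"ax":0,"ay":0,"az":0,"claw":0.3},{"x":0,"y":0,"z":0,"ax":0,"ay":0,"az":0,"claw":0.4},{"x":0,"y":0,"z":0,"ax":0,"ay":0,"az":0,"claw":0.5},{"x":0,"y":0,"z":0,"ax":0,"ay":0,"az":0,"claw":0.5},{"x":0,"y":0,"z":0,"ax":0,"ay":0,"az":0,"claw":0.5},{"x":0,"y":0,"z":0,"ax":0,"ay":0,"az":0,"claw":0.5},{"x":0,"y":0,"z":0,"ax":0,"ay":0,"az":0,"claw":0.5}]'
python3 -m pendant '[{"x":0,"y":0,"z":-4,"ax":0,"ay":0,"az":0,"claw":0.5},{"x":0,"y":0,"z":-16,"ax":0,"ay":0,"az":0,"claw":0.5},{"x":0,"y":0,"z":-40,"ax":0,"ay":0,"az":0,"claw":0.5},{"x":0,"y":0,"z":-40,"ax":0,"ay":0,"az":0,"claw":0.5},{"x":0,"y":0,"z":-40,"ax":0,"ay":0,"az":0,"claw":0.5},{"x":0,"y":0,"z":0,"ax":0,"ay":0,"az":0,"claw":0.5},{"x":0,"y":0,"z":0,"ax":0,"ay":0,"az":0,"claw":0.5},{"x":0,"y":0,"z":0,"ax":0,"ay":0,"az":0,"claw":0.5}]'
python3 -c "
from h import *
go(.5487,.0525,.196)"
```

```text
clock: 75.15
tcp_pos: [0.4218, 0.3225, 0.0584]
orientation: [-3.12, 0.356, -0.003]
wrist_force: [0.2, 0.5, 6.0]
grip_width: 0.0533
grip_force: 64.8
clock: 76.15
tcp_pos: [0.4195, 0.3208, 0.195]
orientation: [3.118, -0.356, -0.005]
wrist_force: [0.2, 0.4, -3.1]
grip_width: 0.0529
grip_force: 64.2
tool delta mm [186.4 232.3  -0.8]
```

```bash
python3 -m pendant '[{"x":16,"y":20,"z":0,"ax":0,"ay":0,"az":0,"claw":0.5},{"x":28,"y":36,"z":0,"ax":0,"ay":0,"az":0,"claw":0.5},{"x":28,"y":36,"z":0,"ax":0,"ay":0,"az":0,"claw":0.5},{"x":28,"y":36,"z":0,"ax":0,"ay":0,"az":0,"claw":0.5},{"x":28,"y":36,"z":0,"ax":0,"ay":0,"az":0,"claw":0.5},{"x":28,"y":36,"z":0,"ax":0,"ay":0,"az":0,"claw":0.5},{"x":28,"y":34,"z":0,"ax":0,"ay":0,"az":0,"claw":0.5},{"x":0,"y":0,"z":0,"ax":0,"ay":0,"az":0,"claw":0.5}]'
python3 -m pendant '[{"x":0,"y":0,"z":35,"ax":0,"ay":0,"az":0,"claw":0.5},{"x":0,"y":0,"z":40,"ax":0,"ay":0,"az":0,"claw":0.5},{"x":0,"y":0,"z":35,"ax":0,"ay":0,"az":0,"claw":0.5},{"x":0,"y":0,"z":15,"ax":0,"ay":0,"az":0,"claw":0.5},{"x":0,"y":0,"z":6,"ax":0,"ay":0,"az":0,"claw":0.5},{"x":0,"y":0,"z":0,"ax":0,"ay":0,"az":0,"claw":0.5},{"x":0,"y":0,"z":0,"ax":0,"ay":0,"az":0,"claw":0.5},{"x":0,"y":0,"z":0,"ax":0,"ay":0,"az":0,"claw":0.5}]'
python3 -c "
from h import *
go(.5485,.0525,.061)"
```

```text
clock: 77.15
tcp_pos: [0.5475, 0.0496, 0.1954]
orientation: [3.119, -0.362, -0.004]
wrist_force: [-0.2, -0.0, -2.4]
grip_width: 0.0531
grip_force: 64.3
clock: 78.15
tcp_pos: [0.5485, 0.0524, 0.0677]
orientation: [-3.121, 0.356, -0.004]
wrist_force: [0.3, -0.0, -2.0]
grip_width: 0.0533
grip_force: 64.4
tool delta mm [ 0.  -0.1  6.7]
```

```bash
python3 -m pendant '[{"x":0,"y":0,"z":3,"ax":0,"ay":0,"az":0,"claw":0.5},{"x":0,"y":0,"z":1.5,"ax":0,"ay":0,"az":0,"claw":0.5},{"x":0,"y":0,"z":0,"ax":0,"ay":0,"az":0,"claw":0.5},{"x":0,"y":0,"z":0,"ax":0,"ay":0,"az":0,"claw":0.5},{"x":0,"y":0,"z":0,"ax":0,"ay":0,"az":0,"claw":0.5},{"x":0,"y":0,"z":0,"ax":0,"ay":0,"az":0,"claw":0.5},{"x":0,"y":0,"z":0,"ax":0,"ay":0,"az":0,"claw":0.5},{"x":0,"y":0,"z":0,"ax":0,"ay":0,"az":0,"claw":0.5}]'
```

```text
clock: 79.15
tcp_pos: [0.5474, 0.0524, 0.0619]
orientation: [-3.121, 0.356, 0.0]
wrist_force: [-0.0, 0.1, -2.1]
grip_width: 0.0532
grip_force: 64.4
```

```bash
python3 -m pendant '[{"x":0,"y":0,"z":1,"ax":0,"ay":0,"az":0,"claw":0.5},{"x":0,"y":0,"z":0,"ax":0,"ay":0,"az":0,"claw":0.5},{"x":0,"y":0,"z":0,"ax":0,"ay":0,"az":0,"claw":0.3},{"x":0,"y":0,"z":0,"ax":0,"ay":0,"az":0,"claw":0},{"x":0,"y":0,"z":0,"ax":0,"ay":0,"az":0,"claw":0},{"x":0,"y":0,"z":0,"ax":0,"ay":0,"az":0,"claw":0},{"x":0,"y":0,"z":-30,"ax":0,"ay":0,"az":0,"claw":0},{"x":0,"y":0,"z":-40,"ax":0,"ay":0,"az":0,"claw":0}]'
python3 -m pendant '[{"x":0,"y":0,"z":-40,"ax":0,"ay":0,"az":0,"claw":0},{"x":0,"y":0,"z":-40,"ax":0,"ay":0,"az":0,"claw":0},{"x":-20,"y":0,"z":-40,"ax":0,"ay":0,"az":0,"claw":0},{"x":-20,"y":0,"z":-30,"ax":0,"ay":0,"az":0,"claw":0},{"x":0,"y":0,"z":0,"ax":0,"ay":0,"az":0,"claw":0},{"x":0,"y":0,"z":0,"ax":0,"ay":0,"az":0,"claw":0},{"x":0,"y":0,"z":0,"ax":0,"ay":0,"az":0,"claw":0},{"x":0,"y":0,"z":0,"ax":0,"ay":0,"az":0,"claw":0}]'
python3 - <<'E'
from h import *
s=read_state();print(s['tcp_pos'],yaw(s['orientation']))
w=wrist();f=lambda P:wproj(w,P)
def box(q):
    c,s_=np.cos(q[2]),np.sin(q[2]);L=np.array([[i,j,k] for i in(-.027,.027) for j in(-.027,.027) for k in(0,.11)])
    return np.c_[q[0]+c*L[:,0]-s_*L[:,1],q[1]+s_*L[:,0]+c*L[:,1],L[:,2]+.007]
r=regions_of('carton',w)[0];rg=r['region']
def cost(q):
    m=mask(box(q),f);return 1-(m&rg).sum()/(m|rg).sum()
q=differential_evolution(cost,[(.5,.6),(0,.1),(-.6,.2)],seed=1,maxiter=60);print('carton',r['p'],q.x,q.fun)
for l in('can','bottle'):
    r=regions_of(l,w)[0]
    print(l,r['p'],fitcan([(f,r['region'])],[(.55,.65),(-.09,.03),(-.4,.4),(-.4,.4)]) if l=='can' else fitbot(f,r['region'],[(.57,.7),(.04,.16)],.007))
p=snapshot('side');g=lambda P:proj(p,P)
r=regions_of('roll',p)[0];print('roll',r['p'],r['centre'],fitcyl([(g,fill(r['region']),0)],[(.45,.65),(-.42,-.25)],.031,.025,.01))
E
```

```text
clock: 80.15
tcp_pos: [0.546, 0.0523, 0.1301]
orientation: [3.121, -0.356, -0.005]
wrist_force: [1.0, -1.0, 0.0]
grip_width: 0.0855
grip_force: 0.0
clock: 81.15
tcp_pos: [0.5081, 0.0613, 0.2793]
orientation: [3.121, -0.357, -0.004]
wrist_force: [0.3, -0.5, -0.2]
grip_width: 0.0851
grip_force: 0.0
[0.50808358 0.0612607  0.27932329] -13.037487744864613
carton 0.97 [ 0.54858104  0.05137845 -0.21596129] 0.04214711729622267
can 0.7 (array([ 0.59712357, -0.03594295,  0.00134188,  0.05140264]), np.float64(0.042082738944365206))
bottle 0.83 (array([0.6383, 0.1034]), np.float64(0.039))
roll 0.53 [299.8, 133.3] (array([ 0.5274, -0.3338]), np.float64(0.026))
```

All within a few mm of where they started, upright; the roll is on the pin. Handing in.

```bash
python3 -c "
from bench import *
print(finish_job())"
```

```text
the job is handed in; nothing more can be done
None
```

The job is handed in: the tape roll is flat on the dark holder's pin, and the can, bottle and carton stand upright within about 4 mm of their starts by camera; the first can grip slipped and tilted it about 0.26 rad (limit 0.6) before it settled back.

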